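# Refit the blade and wing cap of the bench sticker scraper

### The job

Get the bench sticker scraper ready: lay the blade flat on the scraper's bed with its notch pushed fully over the locating pin, edge pointing out and in line with the bed, then put the wing cap on the threaded post over the blade's tines, turn it back until the thread drops into place and screw it forward until it is fully home. Leave the camera, lens, jewellery case and cleaner bottle where they stand.

Things in the scene. Friction and masses are not known exactly. Their poses are not given: they have to be found in the camera images.
- holder: Green scraper holder, fixed to the bench. Origin on the post's axis at bench level, z up, x along the blade bed. Round foot 74 mm across, 20 mm high; from it a bed 26 mm wide, 20 mm high, runs out along +x to 102 mm from the axis. The blade lies on the bed's top, 20 mm above the bench; being wider than the bed, it lets fingers pass down beside the bed.
- post (a point): On the axis of the bare-metal threaded post, at its foot (20 mm above the bench). Post 42 mm across, coned top 52 mm above the bench. Four-start right-hand thread: clockwise from above screws down. The entries cannot be told from outside; a cap set down mostly lands on the crests, where small steps stop it from turning clockwise.
- wing (a point): Centre of the cap's wing, 45 mm above the cap's origin. On the crests the cap must be turned back (counter-clockwise, at most 80 deg), lightly pushed down: it drops 10.5 mm into the entries and meets a stop if turned back further (up to 20 deg). Then 50 to 75 deg clockwise draws it down 4 mm more, to a dead stop; stays where left.
- bed_pin (a point): Foot of the brass locating pin on the bed (8 mm diameter, 10 mm tall), 42 mm from the post's axis along the holder's x; this point is on the pin's axis at the bed's top, 20 mm above the bench.
- cap: Loose screw cap, upright on the bench, 0.08-0.17 kg: steel rim 68 mm across, 4 mm thick; black body 56 mm across, 33 mm high; orange wing on top, 50 mm long (x), 12 mm thick (y), 24 mm high (33 to 57 mm). Origin: centre of the underside, z up. Origin's height above the bench on the post: 41 mm on the crests (44 on their steps), 30.5 mm dropped in, 26.5 mm home, 1.5 mm clear of the blade.
- blade: Flat dark steel scraper blade, 95 mm long (x), 36 mm wide (y), 5 mm thick, about 0.12 kg, with the scraping edge at its +x end painted yellow. A notch 12 mm wide and 24 mm long runs in from the middle of its -x end, leaving two tines 12 mm wide. Origin: centre of the underside. Loose; starts lying flat across the top of the wooden rest.
- notch (a point): Point in the blade's notch, 29.5 mm from the blade's origin along its -x, at the underside, 6 mm short of the notch's closed end: it belongs on the bed pin's foot (point bed_pin) with blade x along holder x.
- rest: Small wooden block fixed to the bench, 40 x 24 x 15 mm, on which the blade lies to begin with. Origin: centre of its underside.
- lens: Bystander: black camera lens standing upright, 66 mm diameter, 70 mm tall. Origin: centre of the underside.
- camera: Bystander: compact camera, 38 (x) x 96 (y) x 66 mm tall, with a lens barrel standing out 14 mm on its -x side. Origin: centre of the underside of the 38 x 96 box.
- jewel_case: Bystander: closed blue jewellery case, 58 (x) x 76 (y) x 38 mm tall. Origin: centre of the underside.
- cleaner: Bystander: white bottle with red cap, 58 mm diameter, 150 mm tall. Origin: centre of the underside.
Mind the look-alikes: they are no part of the job. Of the things like the blade, leave any that is green; of the rest the smaller one is meant.

How it is judged:
By the outcome, as a careful person would: the job done as asked, in the order asked, and still so for the second after the job is handed in, with the robot touching nothing.
It also fails if it takes over 72 s, if anything falls off the work surface, if the arm or the gripper's body presses on something with over 40 N, if the wrist force passes 120 N, or if a joint passes its speed limit or range.

### The arm

A 6-joint arm with a two-finger parallel gripper is mounted at the origin on the work surface. World frame = base frame: x ahead of the robot, y to its left, z up, the work surface at z = 0. Lengths are in m, angles in degrees, forces in N, time in s.
With the tool pointing down it reaches from about 0.3 to 0.875 m from the base axis. Payload 6.4 kg.
Tool frame: the origin (TCP) lies on the centre line of the jaws, within the pads' length; the fingertips stand arm.tips_ahead ahead of it and the grasp point (between the pads) lies 8 mm behind it (arm.tips_ahead is the distance from the TCP to the fingertips, in m); x points along the fingers, z is the direction in which the jaws open and shut, and the axes are right-handed (so a half turn about x gives the same grasp; the last joint's range is limited). The gripper opens to 85 mm and grips with 20 to 120 N. Pads are 22 mm wide; open, the fingers measure 114 mm over their backs; the gripper's body (76 mm by 85 mm) begins 54 mm behind the grasp point. The pads swing forward as they close: fully open they stand 13 mm farther back than shut.
Start: joints at [54.872, 10.359, 92.074, -0, 77.567, -11.82], TCP at [0.228, 0.528, 0.242] pointing down, gripper open.
Joint ranges: [-171.53, 171.53], [-51.25, 118.39], [17.06, 147.69], [-65.23, 245.23], [0, 150.52], [-178.68, 178.68]. Speed limits (degrees/s): [147.25, 147.25, 172.46, 180, 180, 180].

### API

Orientations are given as [roll, pitch, yaw] about the fixed x, y, z axes, in that order (R = Rz(yaw) Ry(pitch) Rx(roll)).
In Python, from cell import arm gives the robot as it stands. The module is installed in compiled form; this text tells all that it offers.
- The arm moves only by the tool carry_out, never from a script. Its argument "plan" is a list of rows, each an object with "translation": the shift along the tool's x, y, z in cm, a list of three; "turn": the turn about the tool's x in degrees; "gripper": the opening, from 0 (shut) to 1 (fully open). A call has 1 to 12 rows; each row shifts and turns the commanded pose from where the row before left it, along the tool's axes as they then stand; what a row does not reach is not made up. A row lasts 1/10 s, in which the tool goes at most 50 mm and 8.59 degrees, less where a joint would pass 70% of its speed; a pose out of reach is approached as far as the arm can. A call with a gripper value outside its range is refused whole. The fingers move at their own pace and stop on an object; the grip force is fixed at half the most. Time passes only in rows, so rows that do not move let the fingers close. It gives the time, the measured TCP pose, the force and the opening at its end, in the units of the state.
- arm.read_state(): the state, without advancing time (a new reading comes with each control period).
- arm.get_image(name): name is "side" or "top"; returns the picture (400x640x3 uint8, red, green, blue); there is no depth.
- arm.camera_model(name): a dict with "intrinsics" (3x3 intrinsics, pixels), "dist_coeffs" ([k1, k2, p1, p2, k3] as OpenCV has them; the pictures are not rectified), "xyz" and "rotation" of the camera in the world. Camera axes: x right, y up, looking along -z (the intrinsics and any distortion apply to the point x, -y, -z); pixel columns grow to the right and rows downward; lengths in m; the calibration is good to about 2 mm. A picture is of the moment at which its call begins. camera_model takes no time and is no camera call.
- arm.sign_off(): hands the job in, once; it reports no verdict.
The state is a dict: "time_s": time; "joint_pos": joint angles; "joint_vel": joint speeds; "tau": joint torques, N m; "position": TCP position; "orientation": TCP orientation; "ft_force": force on the tool from outside, world axes, zero at the start; "wrist_torque": the same for the moment, N m; "grip_width": finger opening in m.
Only numpy, scipy, OpenCV 4.12 (cv2) and the standard library are available. Lean on these libraries where they do the work, as an engineer would, in place of code of your own. Each camera call takes 0.05 s, during which the arm holds its last target.

## Working session

There is one attempt and no reset: what is moved stays moved. The work goes in short steps, Python scripts to look and compute and a tool call to move; the robot and the scene stay as the last step left them, time stands still between calls to the robot, and variables do not carry over. Pictures are saved under pics/ and viewed, and the job is handed in when it is done.

Besides the shell and the picture viewer there is one more tool, called as a command line: name --argument value ..., lists and objects as JSON in quotes. carry_out: Moves the arm, as the interface text tells. Its arguments: {"type":"object","properties":{"plan":{"type":"array"}},"required":["plan"]}

```bash
mkdir -p pics; cat > h.py <<'E'
from cell import arm
import numpy as np, cv2
def save(n,f):
    im=arm.get_image(n); cv2.imwrite(f'pics/{f}.png',im[:,:,::-1]); return im
E
python3 - <<'E'
from h import *
for n in('top','side'):
    save(n,n+'0'); m=arm.camera_model(n); print(m)
print(arm.read_state(),arm.tips_ahead)
E
```

```text
{'intrinsics': array([[493.78511932,   0.        , 317.01125437],
       [  0.        , 493.78511932, 207.89588258],
       [  0.        ,   0.        ,   1.        ]]), 'dist_coeffs': array([-0.08586916,  0.        ,  0.        ,  0.        ,  0.        ]), 'xyz': array([ 0.32273157, -0.04188311,  1.6308347 ]), 'rotation': array([  8.05956395,   0.21291839, -91.2869584 ])}
{'intrinsics': array([[467.12177875,   0.        , 322.91911607],
       [  0.        , 467.12177875, 198.52492645],
       [  0.        ,   0.        ,   1.        ]]), 'dist_coeffs': array([-0.09200305,  0.        ,  0.        ,  0.        ,  0.        ]), 'xyz': array([0.45857088, 0.94500446, 0.72747456]), 'rotation': array([ 5.61191012e+01, -5.22452811e-02, -1.77322754e+02])}
{'time_s': 0.1, 'joint_pos': array([ 5.48703664e+01,  1.03960301e+01,  9.21254095e+01,  4.07019100e-04,
        7.75689215e+01, -1.18194985e+01]), 'joint_vel': array([-0.01694604, -0.14334908, -0.18911922,  0.09581059, -0.02694966,
       -0.04469142]), 'tau': array([ 7.94169882e-04, -4.45882702e+01, -3.52239597e+01, -1.98138082e-04,
        4.19263015e-03,  1.80380272e-05]), 'position': array([0.22722656, 0.52767628, 0.24149437]), 'orientation': array([ 167.9285604 ,   89.90963807, -125.38166256]), 'ft_force': array([-0.38881401,  0.03293315,  0.39597126]), 'wrist_torque': array([-0.00498561,  0.03223357,  0.01195728]), 'grip_width': 0.08558833457242883} 0.011
```

View pics/top0.png

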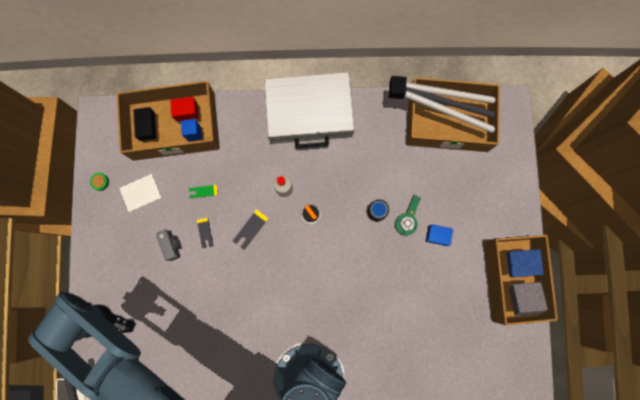

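View pics/side0.png

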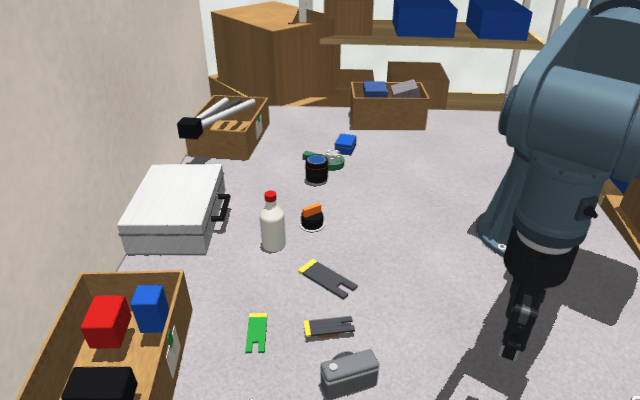

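```bash
cat >> h.py <<'E'
from scipy.spatial.transform import Rotation as Ro
def cam(n):
    m=arm.camera_model(n); return m['intrinsics'],m['dist_coeffs'],m['xyz'],Ro.from_euler('xyz',m['rotation'],degrees=True).as_matrix()
def ray(n,px):
    K,d,c,R=cam(n); p=cv2.undistortPoints(np.array(px,float).reshape(-1,1,2),K,d).reshape(-1,2)
    v=np.c_[p[:,0],-p[:,1],-np.ones(len(p))]@R.T
    return c,v
def plane(n,px,z):
    c,v=ray(n,px); return c+v*((z-c[2])/v[:,2])[:,None]
def proj(n,P):
    K,d,c,R=cam(n); q=(np.atleast_2d(P)-c)@R; q=q*[1,-1,-1]
    return cv2.projectPoints(q,np.zeros(3),np.zeros(3),K,d)[0].reshape(-1,2)
def crop(im,x0,y0,x1,y1,s,f):
    cv2.imwrite(f'pics/{f}.png',cv2.resize(im[y0:y1,x0:x1,::-1],None,fx=s,fy=s,interpolation=cv2.INTER_CUBIC))
def tri(pt,ps):
    a,u=ray('top',[pt]);b,w=ray('side',[ps]);u=u[0];w=w[0]
    A=np.c_[u,-w];t=np.linalg.lstsq(A,b-a,rcond=None)[0]
    return (a+u*t[0]+b+w*t[1])/2,np.linalg.norm(a+u*t[0]-b-w*t[1])
E
python3 - <<'E'
from h import *
t=cv2.imread('pics/top0.png')[:,:,::-1]; s=cv2.imread('pics/side0.png')[:,:,::-1]
a=cv2.resize(t[180:280,140:280],None,fx=5,fy=5,interpolation=cv2.INTER_CUBIC)
cv2.imwrite('pics/c1.png',a[:,:,::-1])
crop(t,290,180,470,260,4.4,'c2')
crop(s,230,290,390,400,5,'c3')
crop(s,290,120,370,240,5,'c4')
for p in [(205,233),(311,213),(407,222),(250,230),(283,185)]: print(p,plane('top',[p],.02)[0].round(3))
for p in [(330,327),(312,217),(331,158),(330,280)]: print(p,plane('side',[p],.02)[0].round(3))
E
```

```text
(205, 233) [0.476 0.329 0.02 ]
(311, 213) [ 0.534 -0.021  0.02 ]
(407, 222) [ 0.497 -0.336  0.02 ]
(250, 230) [0.483 0.18  0.02 ]
(283, 185) [0.63 0.07 0.02]
(330, 327) [0.473 0.338 0.02 ]
(312, 217) [ 0.531 -0.021  0.02 ]
(331, 158) [ 0.493 -0.335  0.02 ]
(330, 280) [0.477 0.207 0.02 ]
```

View pics/c1.png

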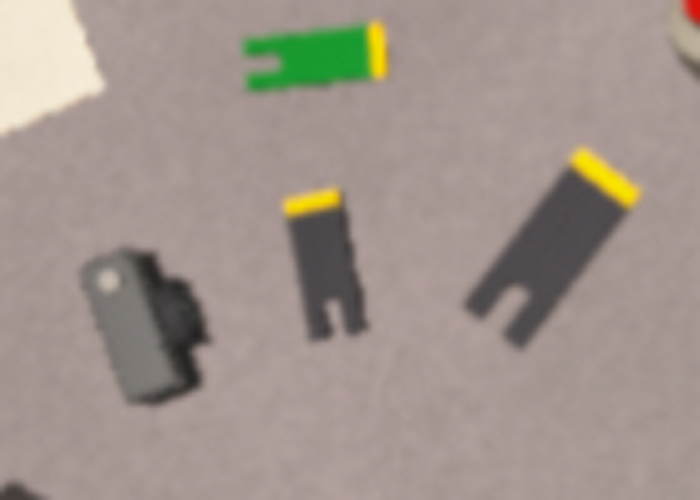

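View pics/c2.png

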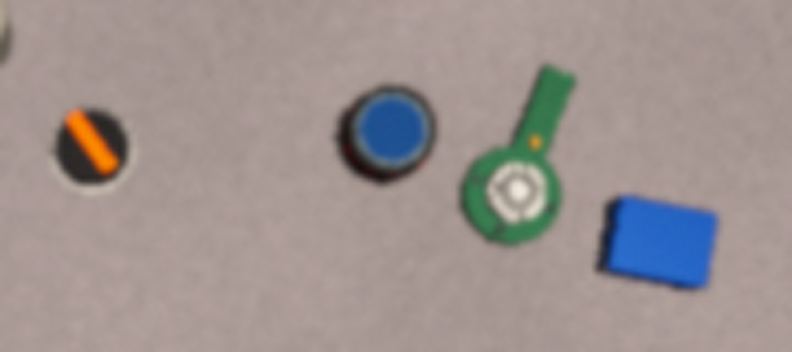

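View pics/c3.png

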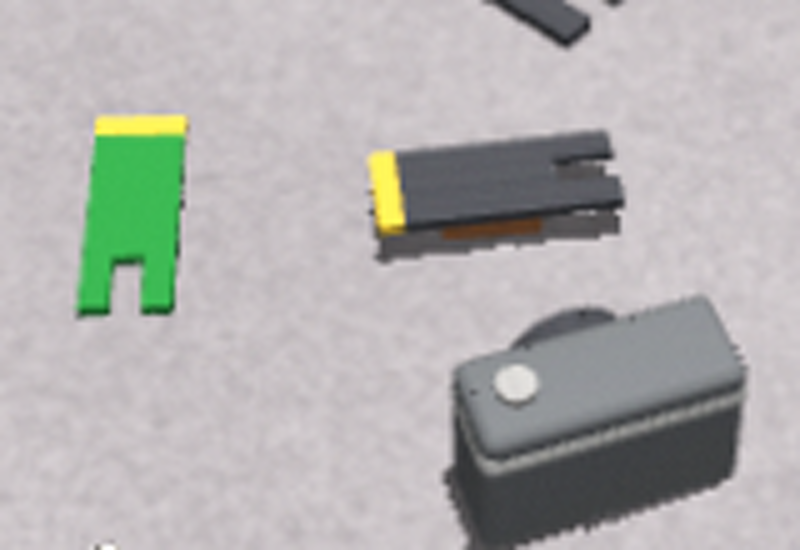

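View pics/c4.png

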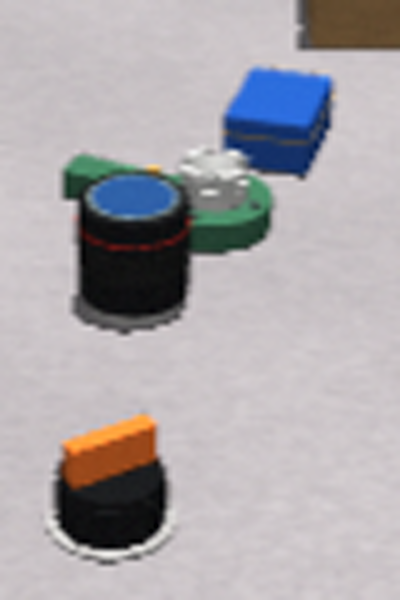

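The small dark blade at top (205,233), side (330,327), is the one that shows wood beneath it, so it's my pick. The look-alikes are a large dark blade at (250,230) and a green one at (203,191). The cap is at (311,213); the green and orange round thing at (99,181) is not it. The holder is at (407,222), partly hidden behind the lens in the side view.

```bash
cat > meas.py <<'E'
from h import *
def mask(im,kind,roi):
    x0,y0,x1,y1=roi; S=6
    c=cv2.resize(im[y0:y1,x0:x1],None,fx=S,fy=S,interpolation=cv2.INTER_CUBIC)
    h=cv2.cvtColor(c,cv2.COLOR_RGB2HSV); H,s,v=[h[:,:,i].astype(int) for i in range(3)]
    if kind=='dark': m=((v<105)&(s<60))|((H>20)&(H<35)&(s>150))
    if kind=='yellow': m=(H>20)&(H<35)&(s>150)
    if kind=='orange': m=(H<20)&(s>180)&(v>130)
    if kind=='green': m=(H>50)&(H<90)&(s>80)
    if kind=='light': m=(s<45)&(v>150)
    if kind=='black': m=(v<70)
    m=m.astype(np.uint8)
    cs,_=cv2.findContours(m,cv2.RETR_EXTERNAL,cv2.CHAIN_APPROX_NONE)
    if not cs: return None
    k=max(cs,key=cv2.contourArea).reshape(-1,2)
    return (k+.5)/S-.5+[x0,y0]
def rect(n,pts,z):
    P=plane(n,pts,z)[:,:2]; (c,wh,a)=cv2.minAreaRect((P*1000).astype(np.float32)); 
    return np.array(c).round(1),np.array(wh).round(1),round(a,1)
E
python3 - <<'E'
from meas import *
t=cv2.imread('pics/top0.png')[:,:,::-1]; s=cv2.imread('pics/side0.png')[:,:,::-1]
R=(190,210,222,255)
print('blade top',rect('top',mask(t,'dark',R),.02)); print('yellow top',rect('top',mask(t,'yellow',R),.02))
R2=(298,312,362,345)
print('blade side',rect('side',mask(s,'dark',R2),.02)); print('yellow side',rect('side',mask(s,'yellow',R2),.02))
o=mask(t,'orange',(295,195,330,232)); print('wing top',rect('top',o,.057))
o=mask(s,'orange',(295,195,330,232)); print('wing side',rect('side',o,.057), o.min(0),o.max(0))
g=mask(t,'green',(385,190,430,245)); P=plane('top',g,.02)[:,:2]*1000
far=P[np.argsort(-P[:,0])[:1]]
print('tip',far)
from scipy.optimize import least_squares
c=np.array([497,-336.])
for i in range(10):
    d=np.linalg.norm(P-c,axis=1); ang=np.abs(((np.degrees(np.arctan2(*(P-c).T[::-1]))-(-20)+180)%360)-180)
    Q=P[(ang>35)]; r=least_squares(lambda q:np.linalg.norm(Q-q[:2],axis=1)-q[2],[*c,37],loss='soft_l1',f_scale=1.); c=r.x[:2]
print('foot',r.x, 'n',len(Q))
d=np.linalg.norm(P-c,axis=1); B=P[d>48]; print('bed rect',cv2.minAreaRect(B.astype(np.float32)))
l=mask(t,'light',(395,210,420,235)); print('post top circ',[ (cv2.minEnclosingCircle((plane('top',l,z)[:,:2]*1000).astype(np.float32))) for z in(.045,.052)])
yp=mask(t,'orange',(405,195,418,222)); 
if yp is not None: print('pin top',rect('top',yp,.028),len(yp))
print(Ro.from_euler('xyz',arm.read_state()['orientation'],degrees=True).as_matrix().round(3))
E
```

```text
blade top (array([471. , 327.9]), array([82.4, 38.2]), 11.1)
yellow top (array([518.8, 339. ]), array([12., 37.]), 11.4)
blade side (array([474.9, 342.5]), array([96.6, 50.3]), 10.5)
yellow side (array([517.2, 343.6]), array([ 9.8, 38.7]), 10.3)
wing top (array([532.6, -19.8]), array([51.1, 16.4]), 34.5)
wing side (array([530.1,  -1. ]), array([59.8, 35. ]), 34.8) [302.91666667 203.08333333] [320.25       216.58333333]
tip [[ 585.84450364 -363.74472129]]
foot [ 491.01486292 -331.41611775   34.85452556] n 289
bed rect ((558.2743530273438, -361.19525146484375), (23.83354949951172, 54.25302505493164), 65.78135681152344)
post top circ [((490.4253845214844, -332.6389465332031), 23.000619888305664), ((489.6851501464844, -331.3555603027344), 22.899097442626953)]
[[-0.001 -0.918  0.396]
 [-0.001  0.396  0.918]
 [-1.     0.    -0.002]]
```

```bash
python3 - <<'E'
from meas import *
t=cv2.imread('pics/top0.png')[:,:,::-1]; s=cv2.imread('pics/side0.png')[:,:,::-1]
crop(t,385,190,430,245,12,'c5'); crop(s,295,140,355,180,12,'c6')
print(tri((411.8,212.3),(321,153.6)))
print('pred pin px',proj('top',[[.5289,-.349,.03]]),proj('side',[[.5289,-.349,.03]]))
print('post top px',proj('top',[[.4905,-.332,.052]]),proj('side',[[.4905,-.332,.052]]))
E
```

```text
(array([ 0.52643832, -0.35205161,  0.0260146 ]), np.float64(0.003652088864951386))
pred pin px [[411.06661762 211.97454532]] [[319.59061188 152.8384252 ]]
post top px [[407.65960822 223.0022951 ]] [[331.73275918 149.43787335]]
```

View pics/c5.png

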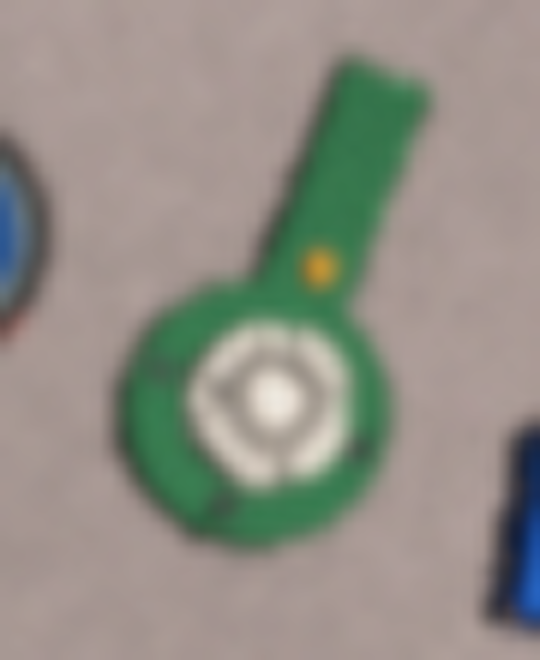

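View pics/c6.png

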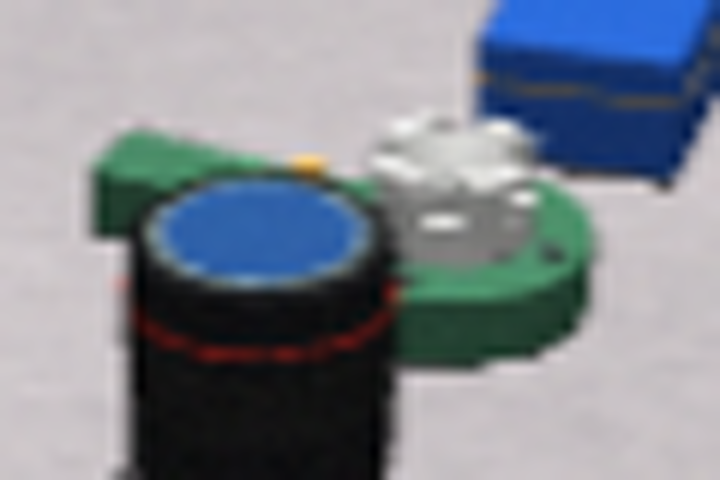

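```bash
python3 - <<'E'
from meas import *
t=cv2.imread('pics/top0.png')[:,:,::-1]
g=mask(t,'green',(385,190,430,245)); P=plane('top',g,.02)[:,:2]*1000
c=np.array([490.5,-331.8]); a=np.radians(-24)
for it in range(3):
    u=np.array([np.cos(a),np.sin(a)]);n=np.array([-u[1],u[0]]); q=(P-c)@np.c_[u,n]
    for sg in(1,-1):
        k=(q[:,0]>46)&(q[:,0]<95)&(sg*q[:,1]>7); L=np.polyfit(q[k,0],q[k,1],1); print(sg,k.sum(),np.degrees(np.arctan(L[0])),L[1],L[0]*70+L[1])
    print('tipx',q[:,0].max()); 
    a+= 0
    break
print('pin',plane('top',[(411.2,211.8)],.03)*1000,'post',plane('top',[(407.25,222.8)],.052)*1000)
print('tip',plane('top',[(416.8,195.9)],.02)*1000)
E
```

```text
1 81 -0.3301127191308936 12.428173725031122 12.024860492684562
-1 81 0.10469216110843509 -10.724866257241477 -10.596960511027344
tipx 100.97394503660053
pin [[ 529.46659641 -349.46791251   30.        ]] post [[ 491.18684326 -330.70445656   52.        ]]
tip [[ 583.46063745 -372.69370842   20.        ]]
```

```bash
cat > go.py <<'E'
import sys
from h import *
# args: x y z(mm) zang ; prints shift in tool axes (cm) now, and turn
x,y,z,a=map(float,sys.argv[1:5]); s=arm.read_state()
R=Ro.from_euler('xyz',s['orientation'],degrees=True).as_matrix()
za=np.degrees(np.arctan2(R[1,2],R[0,2]))
d=np.array([x,y,z])/1000-s['position']
print('t',s['time_s'],'pos',(s['position']*1000).round(1),'zang',za.round(2),'F',s['ft_force'].round(1),'w',round(s['grip_width']*1000,1),'j6',s['joint_pos'][5].round(1))
print('shift cm (tool now)',(R.T@d*100).round(2),'turn',round(-((a-za+180)%360-180),2))
E
python3 go.py 476.5 331 100 101
```

```text
t 0.1 pos [227.2 527.7 241.5] zang 66.69 F [-0.4  0.   0.4] w 85.6 j6 -11.8
shift cm (tool now) [ 14.15 -30.68  -8.18] turn -34.31
```

carry_out --plan '[{"translation": [1.7,-3.8,-1.0],"turn": 0,"gripper": 0.9},{"translation": [1.7,-3.8,-1.0],"turn": 0,"gripper": 0.9},{"translation": [1.7,-3.8,-1.0],"turn": 0,"gripper": 0.9},{"translation": [1.7,-3.8,-1.0],"turn": 0,"gripper": 0.9},{"translation": [1.7,-3.8,-1.0],"turn": 0,"gripper": 0.9},{"translation": [1.7,-3.8,-1.0],"turn": 0,"gripper": 0.9},{"translation": [1.7,-3.8,-1.0],"turn": 0,"gripper": 0.9},{"translation": [1.7,-3.8,-1.0],"turn": 0,"gripper": 0.9},{"translation": [0,0,0],"turn": -8.5,"gripper": 0.9},{"translation": [0,0,0],"turn": -8.5,"gripper": 0.9},{"translation": [0,0,0],"turn": -8.5,"gripper": 0.9},{"translation": [0,0,0],"turn": -8.5,"gripper": 0.9}]'

```text
time_s: 1.3
position: [0.4748, 0.3339, 0.1056]
orientation: [101.5, 89.9, -157.5]
ft_force: [-0.0, 0.2, 0.2]
grip_width: 0.0769
```

```bash
python3 go.py 476.5 331 50 101; python3 -c "
from h import *
t=save('top','top1');s=save('side','side1')
crop(t,150,190,270,280,6,'d1'); crop(s,250,230,390,350,5,'d2')"
```

```text
t 1.3 pos [474.8 333.9 105.6] zang 101.01 F [-0.   0.2  0.2] w 76.9 j6 -77.6
shift cm (tool now) [ 5.56 -0.12 -0.32] turn 0.01
```

View pics/d2.png

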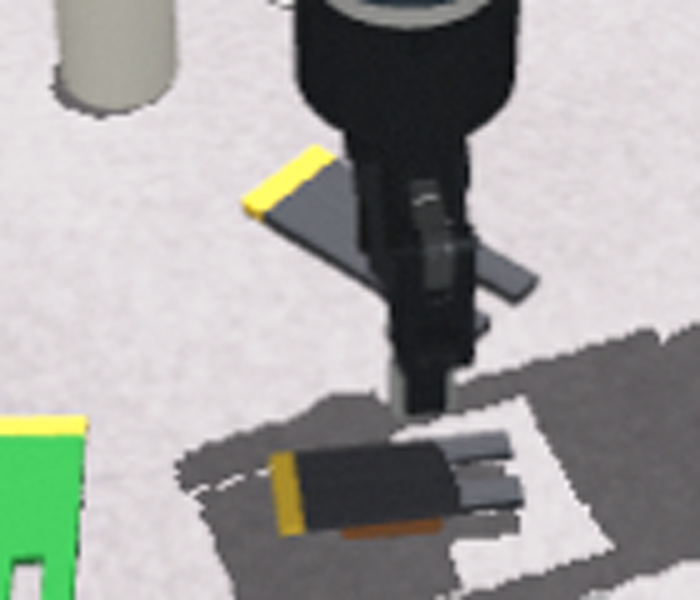

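View pics/d1.png

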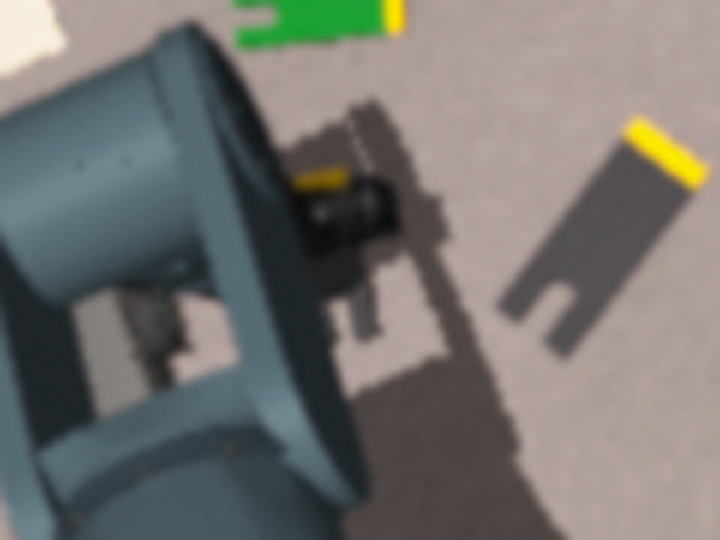

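carry_out --plan '[{"translation": [2.5,-0.1,-0.3],"turn": 0,"gripper": 0.9},{"translation": [2.5,0,0],"turn": 0,"gripper": 0.9},{"translation": [2.0,0,0],"turn": 0,"gripper": 0.9},{"translation": [1.2,0,0],"turn": 0,"gripper": 0.9},{"translation": [0.6,0,0],"turn": 0,"gripper": 0.9},{"translation": [0,0,0],"turn": 0,"gripper": 0.9}]'

```text
time_s: 2.0
position: [0.4762, 0.3315, 0.0177]
orientation: [102.0, 89.9, -157.4]
ft_force: [-0.7, -0.0, -0.6]
grip_width: 0.0769
```

```bash
python3 go.py 476.5 331 17 101; python3 -c "
from h import *
s=save('side','side2')
crop(s,270,240,390,350,6,'d3')"
```

```text
t 2.0 pos [476.2 331.5  17.7] zang 100.61 F [-0.7 -0.  -0.6] w 76.9 j6 -77.5
shift cm (tool now) [ 0.07 -0.02 -0.05] turn -0.39
```

View pics/d3.png

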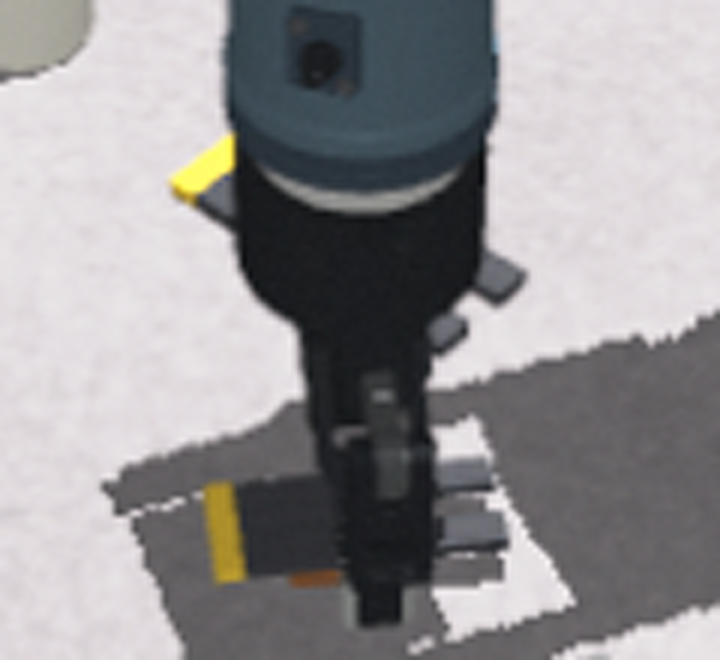

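carry_out --plan '[{"translation": [0.2,0,0],"turn": 0,"gripper": 0.6},{"translation": [0,0,0],"turn": 0,"gripper": 0.3},{"translation": [0,0,0],"turn": 0,"gripper": 0},{"translation": [0,0,0],"turn": 0,"gripper": 0},{"translation": [0,0,0],"turn": 0,"gripper": 0},{"translation": [0,0,0],"turn": 0,"gripper": 0},{"translation": [0,0,0],"turn": 0,"gripper": 0}]'

```text
time_s: 2.75
position: [0.4772, 0.3319, 0.0173]
orientation: [-74.2, 89.9, 26.5]
ft_force: [-0.9, 0.4, 5.5]
grip_width: 0.034
```

carry_out --plan '[{"translation": [0,0,0],"turn": 0,"gripper": 0},{"translation": [-0.5,0,0],"turn": 0,"gripper": 0},{"translation": [-1.5,0,0],"turn": 0,"gripper": 0},{"translation": [-3,0,0],"turn": 0,"gripper": 0},{"translation": [-4,0,0],"turn": 0,"gripper": 0},{"translation": [-3,0,0],"turn": 0,"gripper": 0},{"translation": [0,0,0],"turn": 0,"gripper": 0}]'

```text
time_s: 3.45
position: [0.4798, 0.3331, 0.1427]
orientation: [-77.6, 89.4, 23.1]
ft_force: [0.9, 0.5, -0.9]
grip_width: 0.0338
```

```bash
python3 go.py 560 -362 130 66; python3 -c "
from h import *
s=save('side','side3')
crop(s,250,200,390,320,5,'d4')"
```

```text
t 3.45 pos [479.8 333.1 142.7] zang 100.7 F [ 0.9  0.5 -0.9] w 33.8 j6 -77.6
shift cm (tool now) [  1.06   5.04 -69.79] turn 34.7
```

View pics/d4.png

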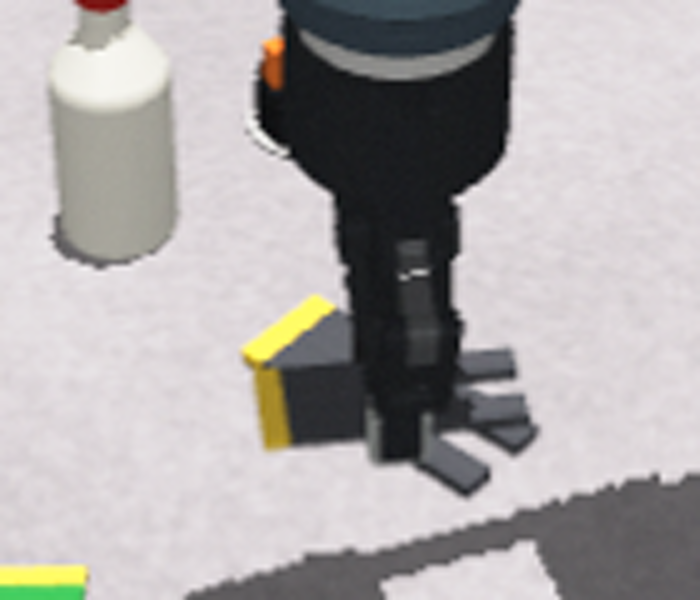

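carry_out --plan '[{"translation": [-3.5,0,0],"turn": 0,"gripper": 0},{"translation": [-3.5,0,-2],"turn": 0,"gripper": 0},{"translation": [0,0,-4],"turn": 0,"gripper": 0},{"translation": [0,0,-4.8],"turn": 0,"gripper": 0},{"translation": [0,0,-4.8],"turn": 0,"gripper": 0},{"translation": [0,0,-4.8],"turn": 0,"gripper": 0},{"translation": [0,0,-4.8],"turn": 0,"gripper": 0},{"translation": [0,0,-4.8],"turn": 0,"gripper": 0},{"translation": [0,0,-4.8],"turn": 0,"gripper": 0},{"translation": [0,0,-4.8],"turn": 0,"gripper": 0},{"translation": [0,0.5,-4.8],"turn": 0,"gripper": 0},{"translation": [0,1,-4.8],"turn": 0,"gripper": 0}]'

```text
time_s: 4.7
position: [0.5524, -0.1562, 0.2048]
orientation: [47.7, 89.9, 148.4]
ft_force: [0.5, 0.3, -0.9]
grip_width: 0.0338
```

```bash
python3 go.py 560 -362 130 66
```

```text
t 4.7 pos [ 552.4 -156.2  204.8] zang 100.7 F [ 0.5  0.3 -0.9] w 33.8 j6 -128.3
shift cm (tool now) [  7.45   3.06 -20.38] turn 34.7
```

carry_out --plan '[{"translation": [1.4,0.6,-4.1],"turn": 0,"gripper": 0},{"translation": [1.4,0.6,-4.1],"turn": 0,"gripper": 0},{"translation": [1.4,0.6,-4.1],"turn": 0,"gripper": 0},{"translation": [1.4,0.6,-4.1],"turn": 0,"gripper": 0},{"translation": [1.4,0.6,-4.1],"turn": 0,"gripper": 0},{"translation": [0,0,0],"turn": 8.5,"gripper": 0},{"translation": [0,0,0],"turn": 8.5,"gripper": 0},{"translation": [0,0,0],"turn": 8.5,"gripper": 0},{"translation": [0,0,0],"turn": 8.5,"gripper": 0},{"translation": [0,0,0],"turn": 0.8,"gripper": 0},{"translation": [0,0,0],"turn": 0,"gripper": 0}]'

```text
time_s: 5.8
position: [0.5611, -0.3611, 0.1351]
orientation: [71.3, 89.9, 137.4]
ft_force: [-0.1, 0.5, -1.2]
grip_width: 0.0341
```

```bash
python3 go.py 564.4 -364.5 48 65.9
```

```text
t 5.8 pos [ 561.1 -361.1  135.1] zang 66.08 F [-0.1  0.5 -1.2] w 34.1 j6 -109.0
shift cm (tool now) [ 8.71 -0.46 -0.18] turn 0.18
```

carry_out --plan '[{"translation": [2.5,-0.5,-0.2],"turn": 0.2,"gripper": 0},{"translation": [2.5,0,0],"turn": 0,"gripper": 0},{"translation": [1.5,0,0],"turn": 0,"gripper": 0},{"translation": [0,0,0],"turn": 0,"gripper": 0}]'

```text
time_s: 6.2
position: [0.5636, -0.3638, 0.0679]
orientation: [71.6, 89.6, 137.4]
ft_force: [-0.4, 1.0, -1.2]
grip_width: 0.0346
```

```bash
python3 go.py 564.4 -364.5 48 65.9; python3 -c "
from h import *
t=save('top','top4');s=save('side','side4')
crop(t,380,170,440,245,8,'e1');crop(s,280,110,360,180,9,'e2')"
```

```text
t 6.2 pos [ 563.6 -363.8   67.9] zang 65.8 F [-0.4  1.  -1.2] w 34.6 j6 -108.8
shift cm (tool now) [ 1.99 -0.11 -0.03] turn -0.1
```

View pics/e1.png

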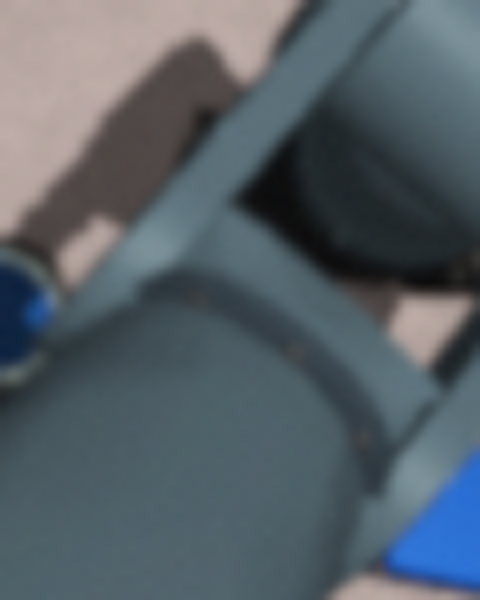

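View pics/e2.png

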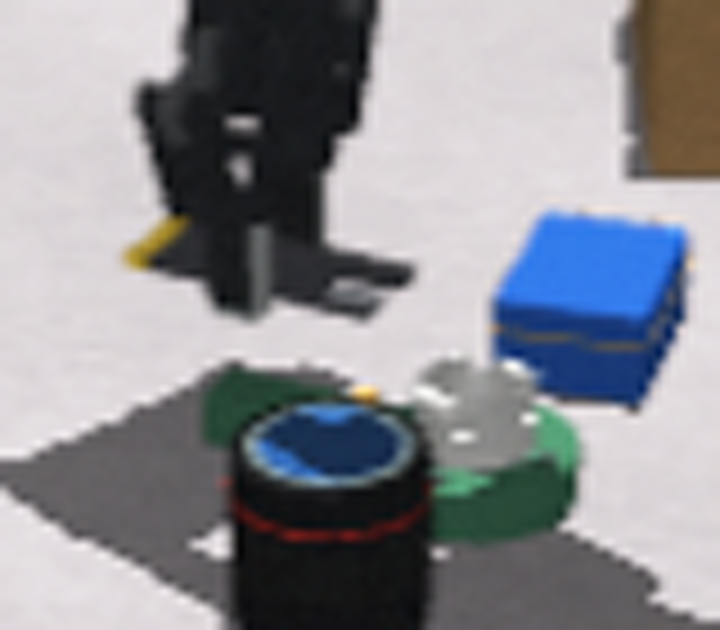

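```bash
python3 - <<'E'
from h import *
s=arm.read_state();p=s['position'];a=np.radians(-24.1);u=np.array([np.cos(a),np.sin(a),0]);n=np.array([-u[1],u[0],0])
for off in(0,3,-3):
  for nm,X,Y in(('tine near out',-47.5,18),('near in',-47.5,6),('far in',-47.5,-6),('far out',-47.5,-18),('edge near',47.5,18),('edge far',47.5,-18)):
    q=[((proj('side',p+(u*(X+off)+n*Y+np.array([0,0,zz]))/1000)[0]+.5-[280,110])*9).round(0) for zz in(-2,3)]
    print(off,nm,*q)
E
```

```text
0 tine near out [356. 315.] [356. 302.]
0 near in [372. 300.] [372. 287.]
0 far in [388. 286.] [388. 273.]
0 far out [403. 272.] [403. 259.]
0 edge near [113. 258.] [113. 245.]
0 edge far [164. 218.] [164. 205.]
3 tine near out [348. 313.] [348. 300.]
3 near in [364. 298.] [364. 285.]
3 far in [380. 284.] [380. 271.]
3 far out [396. 270.] [396. 257.]
3 edge near [106. 256.] [105. 244.]
3 edge far [157. 216.] [156. 203.]
-3 tine near out [364. 317.] [364. 303.]
-3 near in [380. 302.] [380. 289.]
-3 far in [396. 288.] [396. 275.]
-3 far out [411. 274.] [411. 261.]
-3 edge near [121. 260.] [120. 247.]
-3 edge far [171. 219.] [171. 206.]
```

carry_out --plan '[{"translation": [1,-0.4,0],"turn": 0,"gripper": 0},{"translation": [1.2,0,0],"turn": 0,"gripper": 0},{"translation": [0.9,0,0],"turn": 0,"gripper": 0},{"translation": [0.5,0,0],"turn": 0,"gripper": 0},{"translation": [0.4,0,0],"turn": 0,"gripper": 0},{"translation": [0,0,0],"turn": 0,"gripper": 0}]'

```text
time_s: 6.9
position: [0.5687, -0.3669, 0.0304]
orientation: [71.1, 89.9, 136.7]
ft_force: [-0.3, -0.2, -1.4]
grip_width: 0.0339
```

```bash
python3 go.py 559.4 -362.2 22.3 65.9; python3 -c "
from h import *
s=save('side','side5')
crop(s,280,110,360,180,9,'e3')"
```

```text
t 6.9 pos [ 568.7 -366.9   30.4] zang 65.69 F [-0.3 -0.2 -1.4] w 33.9 j6 -108.5
shift cm (tool now) [0.81 1.04 0.04] turn -0.21
```

View pics/e3.png

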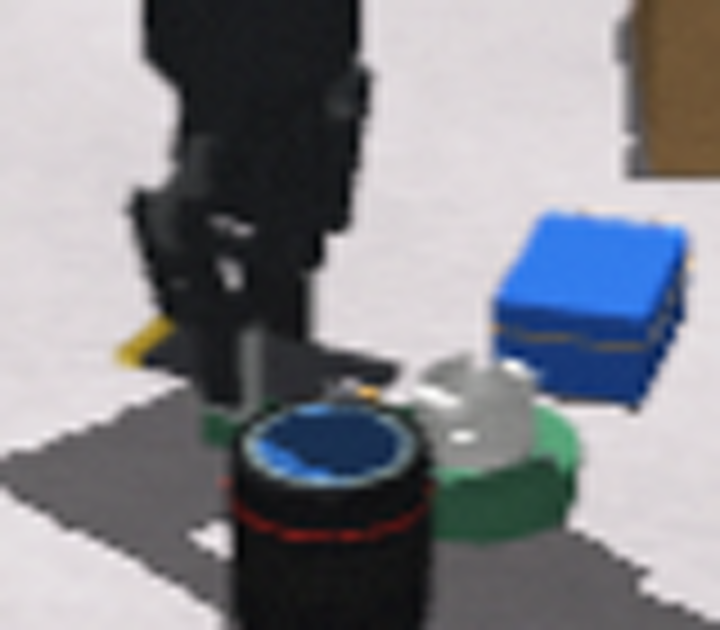

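carry_out --plan '[{"translation": [0.3,0.1,0],"turn": -0.2,"gripper": 0},{"translation": [0.2,0,0],"turn": 0,"gripper": 0},{"translation": [0,0,0],"turn": 0,"gripper": 0}]'

```text
time_s: 7.25
position: [0.568, -0.3667, 0.0261]
orientation: [74.8, 90.0, 140.7]
ft_force: [0.4, 0.2, -1.6]
grip_width: 0.0338
```

```bash
python3 go.py 559.4 -362.2 22.3 65.9
```

```text
t 7.25 pos [ 568.  -366.7   26.1] zang 65.89 F [ 0.4  0.2 -1.6] w 33.8 j6 -108.8
shift cm (tool now) [0.38 0.97 0.06] turn -0.01
```

carry_out --plan '[{"translation": [0.2,0,0.05],"turn": 0,"gripper": 0},{"translation": [0,0.2,0],"turn": 0,"gripper": 0},{"translation": [0,0.2,0],"turn": 0,"gripper": 0},{"translation": [0,0.2,0],"turn": 0,"gripper": 0},{"translation": [0,0,0],"turn": 0,"gripper": 0}]'

```text
time_s: 7.75
position: [0.5626, -0.3637, 0.0243]
orientation: [74.9, 90.0, 140.8]
ft_force: [-0.1, -0.4, -1.3]
grip_width: 0.0338
```

```bash
python3 go.py 559.4 -362.2 22.3 65.9;python3 -c "
from h import *
s=save('side','side6')
crop(s,280,110,360,180,9,'e4')"
```

```text
t 7.75 pos [ 562.6 -363.7   24.3] zang 65.89 F [-0.1 -0.4 -1.3] w 33.8 j6 -108.9
shift cm (tool now) [0.2  0.35 0.01] turn -0.01
```

View pics/e4.png

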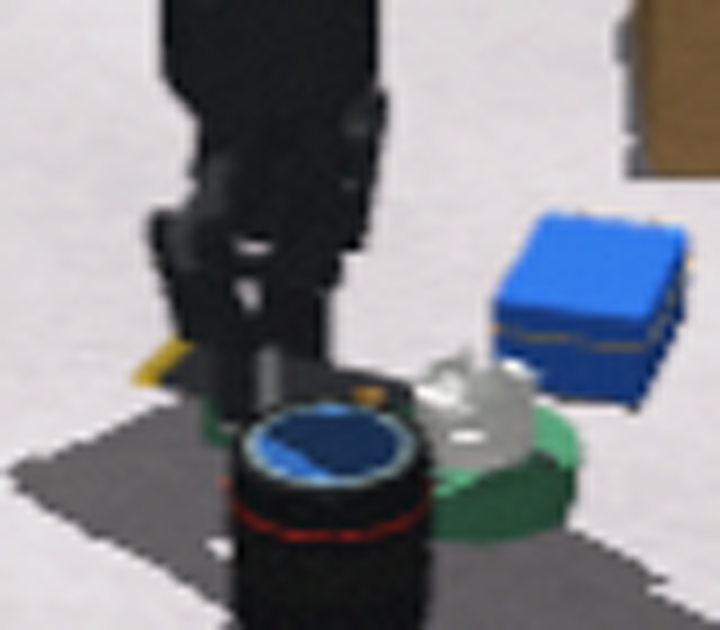

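carry_out --plan '[{"translation": [0,0.15,0],"turn": 0,"gripper": 0},{"translation": [0,0.15,0],"turn": 0,"gripper": 0},{"translation": [0,0,0],"turn": 0,"gripper": 0}]'

```text
time_s: 8.1
position: [0.5599, -0.3625, 0.0242]
orientation: [72.2, 90.0, 138.1]
ft_force: [-0.4, -0.8, -1.2]
grip_width: 0.0342
```

carry_out --plan '[{"translation": [0,0.1,0],"turn": 0,"gripper": 0},{"translation": [0,0,0],"turn": 0,"gripper": 0}]'

```text
time_s: 8.3
position: [0.5591, -0.3622, 0.0242]
orientation: [80.2, 90.0, 146.1]
ft_force: [-0.7, -0.5, -0.7]
grip_width: 0.0341
```

carry_out --plan '[{"translation": [0,0.1,0],"turn": 0,"gripper": 0},{"translation": [0,0,0],"turn": 0,"gripper": 0}]'

```text
time_s: 8.5
position: [0.5582, -0.3617, 0.0243]
orientation: [67.8, 90.0, 133.7]
ft_force: [-0.5, 0.1, -1.3]
grip_width: 0.0342
```

carry_out --plan '[{"translation": [0,0.08,0],"turn": 0,"gripper": 0},{"translation": [0,0,0],"turn": 0,"gripper": 0}]'

```text
time_s: 8.7
position: [0.5575, -0.3614, 0.0242]
orientation: [69.3, 90.0, 135.2]
ft_force: [0.4, -0.6, -1.3]
grip_width: 0.0343
```

carry_out --plan '[{"translation": [0,0.08,0],"turn": 0,"gripper": 0},{"translation": [0,0,0],"turn": 0,"gripper": 0}]'

```text
time_s: 8.9
position: [0.5568, -0.3611, 0.0243]
orientation: [72.7, 90.0, 138.6]
ft_force: [0.3, 0.1, -0.4]
grip_width: 0.0342
```

```bash
python3 go.py 559.4 -362.2 22.3 65.9;python3 -c "
from h import *
s=save('side','side7')
crop(s,280,110,360,180,9,'e5')"
```

```text
t 8.9 pos [ 556.8 -361.1   24.3] zang 65.89 F [ 0.3  0.1 -0.4] w 34.2 j6 -109.1
shift cm (tool now) [ 0.2  -0.28  0.01] turn -0.01
```

View pics/e5.png

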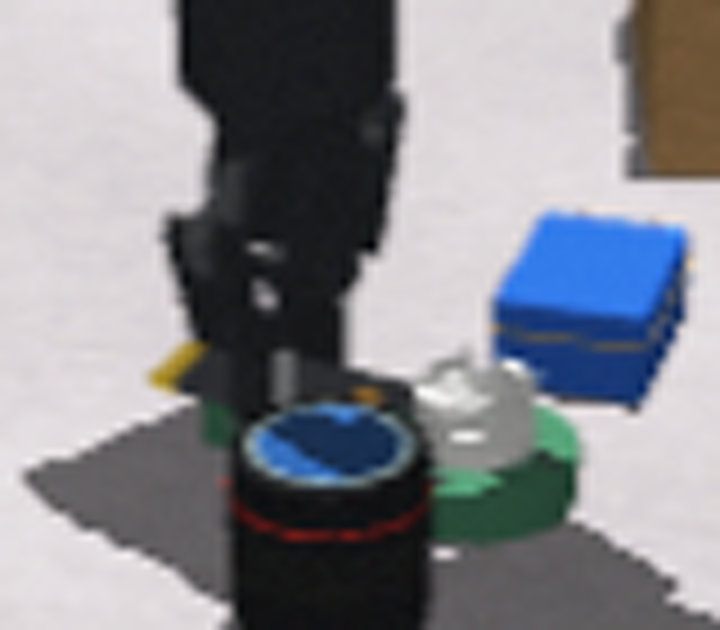

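carry_out --plan '[{"translation": [0,0.08,0],"turn": 0,"gripper": 0},{"translation": [0,0,0],"turn": 0,"gripper": 0}]'

```text
time_s: 9.15
position: [0.556, -0.3608, 0.0242]
orientation: [86.1, 90.0, 152.0]
ft_force: [-0.1, -0.0, -1.2]
grip_width: 0.0341
```

carry_out --plan '[{"translation": [0,0.08,0],"turn": 0,"gripper": 0},{"translation": [0,0,0],"turn": 0,"gripper": 0}]'

```text
time_s: 9.35
position: [0.5553, -0.3604, 0.0243]
orientation: [76.4, 90.0, 142.3]
ft_force: [-0.9, -1.0, 0.1]
grip_width: 0.0342
```

carry_out --plan '[{"translation": [0,0.08,0],"turn": 0,"gripper": 0},{"translation": [0,0,0],"turn": 0,"gripper": 0}]'

```text
time_s: 9.55
position: [0.555, -0.3604, 0.0245]
orientation: [-98.6, 89.9, -32.7]
ft_force: [2.2, -0.3, -2.2]
grip_width: 0.034
```

carry_out --plan '[{"translation": [0,0.05,0],"turn": 0,"gripper": 0},{"translation": [0,0,0],"turn": 0,"gripper": 0}]'

```text
time_s: 9.75
position: [0.5549, -0.3603, 0.0246]
orientation: [-97.9, 89.9, -32.0]
ft_force: [4.6, -1.4, -2.6]
grip_width: 0.034
```

```bash
python3 go.py 559.4 -362.2 22.3 65.9;python3 -c "
from h import *
s=save('side','side8')
crop(s,280,110,360,180,9,'e6')
a=np.radians(-24.1);u=np.array([np.cos(a),np.sin(a),0]);n=np.array([-u[1],u[0],0])
print(arm.read_state()['wrist_torque'])
for o in (71.5,69.5):
  c=np.array([.491,-.3312,.025])+u*o/1000
  for X,Y in((47.5,18),(47.5,-18),(-47.5,-18)): print(o,X,Y,(proj('side',c+(u*X+n*Y)/1000)+.5-[280,110])*9)
"
```

```text
t 9.75 pos [ 554.9 -360.3   24.6] zang 65.89 F [ 4.6 -1.4 -2.6] w 34.0 j6 -109.2
shift cm (tool now) [ 0.23 -0.49  0.01] turn -0.01
[-0.24353577 -0.79105282 -0.00924752]
71.5 47.5 18 [[142.15324867 378.28383997]]
71.5 47.5 -18 [[191.69505388 335.98327852]]
71.5 -47.5 -18 [[428.57046513 392.75519711]]
69.5 47.5 18 [[147.08366109 379.4903064 ]]
69.5 47.5 -18 [[196.56362962 337.1475193 ]]
69.5 -47.5 -18 [[433.68211781 393.98316098]]
```

View pics/e6.png

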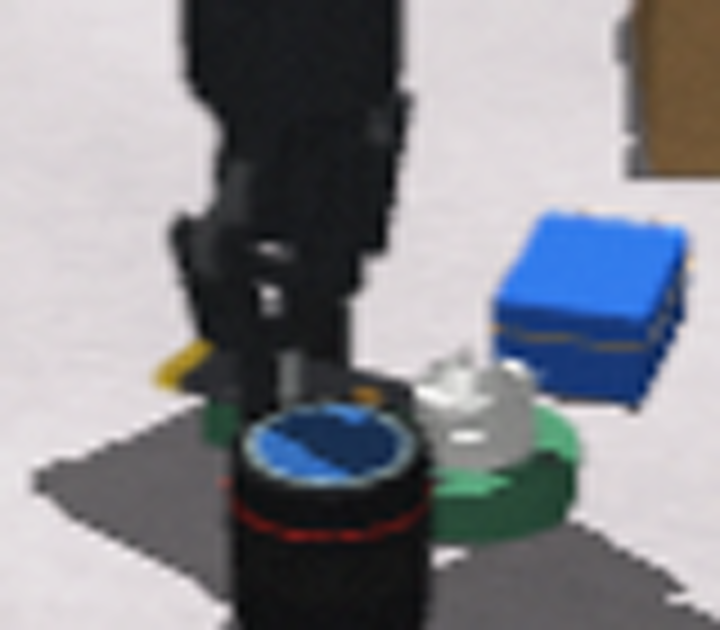

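carry_out --plan '[{"translation": [0,-0.2,0],"turn": 0,"gripper": 0},{"translation": [0.1,0,0],"turn": 0,"gripper": 0},{"translation": [0.1,0,0],"turn": 0,"gripper": 0},{"translation": [0,0,0],"turn": 0,"gripper": 0}]'

```text
time_s: 10.2
position: [0.5556, -0.3606, 0.0224]
orientation: [83.2, 89.9, 149.1]
ft_force: [-1.5, 0.8, 2.8]
grip_width: 0.034
```

carry_out --plan '[{"translation": [0.08,0,0],"turn": 0,"gripper": 0},{"translation": [0,0,0],"turn": 0,"gripper": 0}]'

```text
time_s: 10.4
position: [0.5556, -0.3606, 0.0223]
orientation: [85.8, 89.9, 151.7]
ft_force: [-5.0, 2.0, 7.6]
grip_width: 0.0343
```

carry_out --plan '[{"translation": [0.1,0,0],"turn": 0,"gripper": 0},{"translation": [0,0,0],"turn": 0,"gripper": 0}]'

```text
time_s: 10.6
position: [0.5556, -0.3606, 0.0223]
orientation: [89.0, 89.9, 154.9]
ft_force: [-6.8, 5.4, 14.3]
grip_width: 0.0343
```

carry_out --plan '[{"translation": [-0.1,0,0],"turn": 0,"gripper": 0.45},{"translation": [0,0,0],"turn": 0,"gripper": 0.6},{"translation": [0,0,0],"turn": 0,"gripper": 0.7},{"translation": [0,0,0],"turn": 0,"gripper": 0.7},{"translation": [-1,0,0],"turn": 0,"gripper": 0.7},{"translation": [-3,0,0],"turn": 0,"gripper": 0.7},{"translation": [-4.5,0,0],"turn": 0,"gripper": 0.7},{"translation": [-4.5,0,0],"turn": 0,"gripper": 0.7},{"translation": [-3,0,0],"turn": 0,"gripper": 0.7},{"translation": [0,0,2],"turn": 0,"gripper": 0.7},{"translation": [0,0,4],"turn": 0,"gripper": 0.7},{"translation": [0,0,4.5],"turn": 0,"gripper": 0.7}]'

```text
time_s: 11.8
position: [0.5988, -0.2645, 0.1817]
orientation: [-98.0, 90.0, -32.3]
ft_force: [0.1, 0.4, 0.5]
grip_width: 0.0597
```

```bash
python3 go.py 531 -20 150 -55.5;python3 -c "
from h import *
s=save('side','side9');t=save('top','top9')
crop(s,280,110,360,180,9,'e7');crop(t,385,180,445,245,9,'e8')
"
```

```text
t 11.8 pos [ 598.8 -264.5  181.7] zang 65.75 F [0.1 0.4 0.5] w 59.7 j6 -100.0
shift cm (tool now) [ 3.16 16.23 19.51] turn 121.25
```

View pics/e7.png

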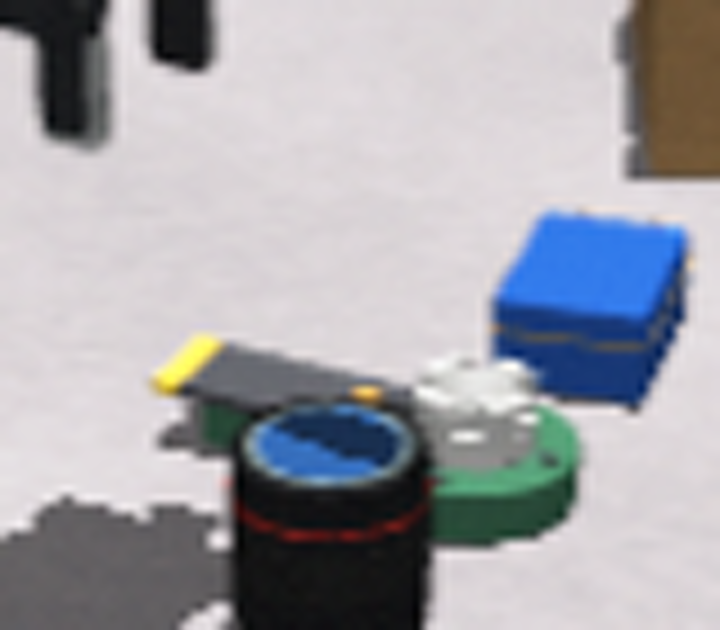

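View pics/e8.png

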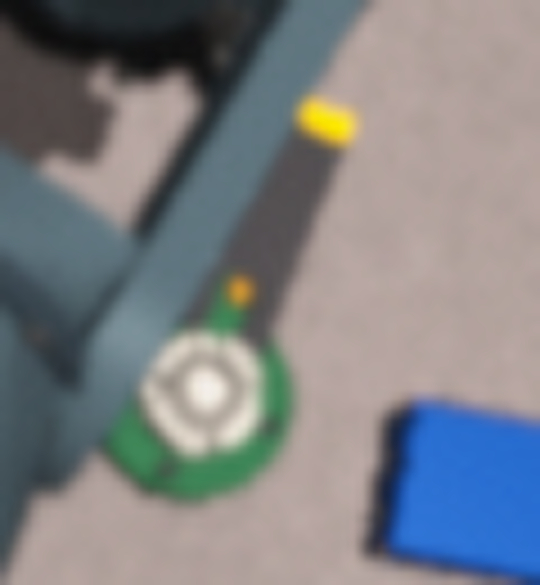

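carry_out --plan '[{"translation": [0,2.7,3.25],"turn": 0,"gripper": 0.5},{"translation": [0,2.7,3.25],"turn": 0,"gripper": 0.5},{"translation": [0,2.7,3.25],"turn": 0,"gripper": 0.5},{"translation": [0,2.7,3.25],"turn": 0,"gripper": 0.5},{"translation": [0,2.7,3.25],"turn": 0,"gripper": 0.5},{"translation": [0,2.7,3.25],"turn": 0,"gripper": 0.5},{"translation": [0,0,0],"turn": 8.5,"gripper": 0.5},{"translation": [0,0,0],"turn": 8.5,"gripper": 0.5},{"translation": [0,0,0],"turn": 8.5,"gripper": 0.5},{"translation": [0,0,0],"turn": 8.5,"gripper": 0.5},{"translation": [0,0,0],"turn": 8.5,"gripper": 0.5},{"translation": [0,0,0],"turn": 8.5,"gripper": 0.5}]'

```text
time_s: 13.1
position: [0.5303, -0.0207, 0.1812]
orientation: [157.7, 90.0, 172.2]
ft_force: [0.8, 0.6, -0.6]
grip_width: 0.0428
```

carry_out --plan '[{"translation": [0,0,0],"turn": 8.5,"gripper": 0.5},{"translation": [0,0,0],"turn": 8.5,"gripper": 0.5},{"translation": [0,0,0],"turn": 8.5,"gripper": 0.5},{"translation": [0,0,0],"turn": 8.5,"gripper": 0.5},{"translation": [0,0,0],"turn": 8.5,"gripper": 0.5},{"translation": [0,0,0],"turn": 8.5,"gripper": 0.5},{"translation": [0,0,0],"turn": 8.5,"gripper": 0.5},{"translation": [0,0,0],"turn": 8.5,"gripper": 0.5},{"translation": [0,0,0],"turn": 2.25,"gripper": 0.5},{"translation": [0,0,0],"turn": 0,"gripper": 0.5}]'

```text
time_s: 14.1
position: [0.5303, -0.0207, 0.1812]
orientation: [-133.3, 90.0, 171.3]
ft_force: [0.0, -0.0, -0.1]
grip_width: 0.0427
```

```bash
python3 go.py 531 -20 110 -55.5;python3 -c "
from meas import *
s=cv2.imread('pics/side0.png')[:,:,::-1];t=cv2.imread('pics/top0.png')[:,:,::-1]
crop(t,295,195,330,232,14,'f1')
crop(s,295,195,330,232,14,'f2')
# rim: light ring in side view at z=4mm
for nm,c in(('531,-20',(.531,-.02)),):
  for X in ((25,6),(25,-6),(-25,6),(-25,-6)):
    a=np.radians(34.5);R=np.array([[np.cos(a),-np.sin(a)],[np.sin(a),np.cos(a)]]);q=np.r_[np.array(c)+R@X/1000,.057]
    print(X,((proj('top',q)+.5-[295,195])*14).round(),((proj('side',q)+.5-[295,195])*14).round())
"
```

```text
t 14.1 pos [530.3 -20.7 181.2] zang -55.36 F [ 0.  -0.  -0.1] w 42.7 j6 40.3
shift cm (tool now) [ 7.12  0.1  -0.02] turn 0.14
(25, 6) [[140. 181.]] [[139. 211.]]
(25, -6) [[183. 150.]] [[106. 178.]]
(-25, 6) [[267. 356.]] [[379. 127.]]
(-25, -6) [[310. 325.]] [[344.  96.]]
```

View pics/f1.png

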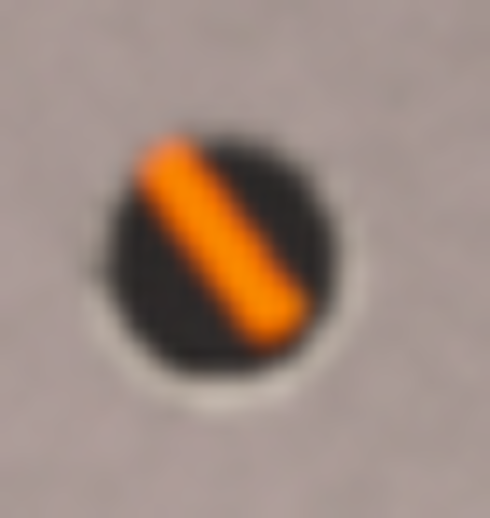

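View pics/f2.png

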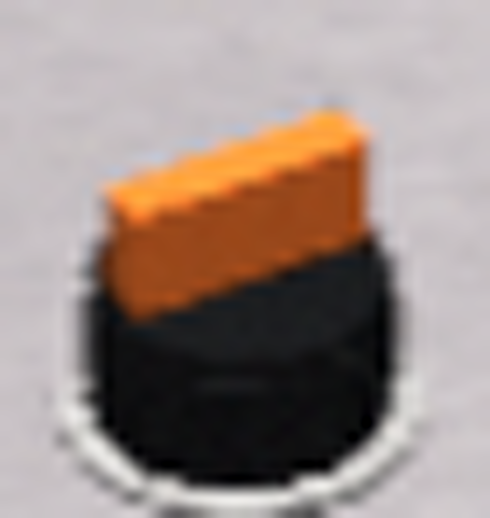

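carry_out --plan '[{"translation": [4,0,0.2],"turn": 0.15,"gripper": 0.5},{"translation": [4,0,0],"turn": 0,"gripper": 0.5},{"translation": [3,0,0],"turn": 0,"gripper": 0.5},{"translation": [0,0,0],"turn": 0,"gripper": 0.5}]'

```text
time_s: 14.5
position: [0.5279, -0.0215, 0.0671]
orientation: [-139.4, 89.5, 165.1]
ft_force: [-0.3, 0.3, 0.2]
grip_width: 0.043
```

```bash
python3 go.py 532 -19.2 46.5 -55.5;python3 -c "
from h import *
s=save('side','side10');
crop(s,280,160,345,240,8,'f3')
"
```

```text
t 14.5 pos [527.9 -21.5  67.1] zang -55.44 F [-0.3  0.3  0.2] w 43.0 j6 40.2
shift cm (tool now) [2.06 0.48 0.06] turn 0.06
```

View pics/f3.png

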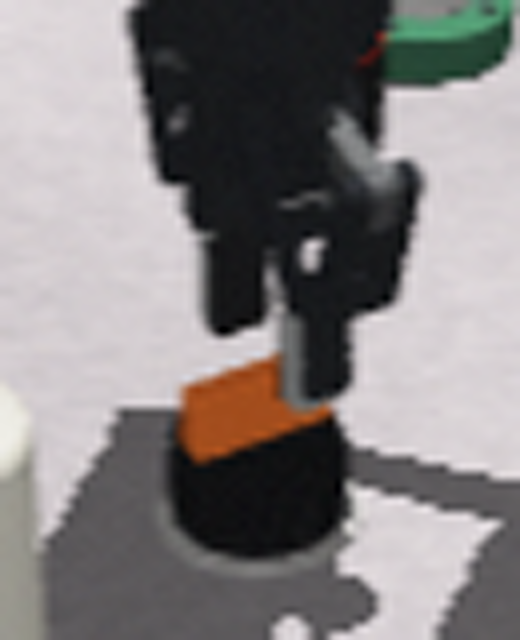

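carry_out --plan '[{"translation": [0.7,0.2,0],"turn": 0,"gripper": 0.5},{"translation": [0,0,0],"turn": 0,"gripper": 0.5},{"translation": [0,0,0],"turn": 0,"gripper": 0.5}]'

```text
time_s: 14.85
position: [0.5346, -0.0215, 0.0659]
orientation: [40.8, 89.9, -14.6]
ft_force: [-0.4, -0.4, 0.2]
grip_width: 0.0431
```

```bash
python3 go.py 532 -19.2 46.5 -55.5
```

```text
t 14.85 pos [534.6 -21.5  65.9] zang -55.49 F [-0.4 -0.4  0.2] w 43.1 j6 40.5
shift cm (tool now) [ 1.94 -0.08 -0.34] turn 0.01
```

carry_out --plan '[{"translation": [0.7,-0.08,-0.2],"turn": 0,"gripper": 0.5},{"translation": [0.7,0,-0.1],"turn": 0,"gripper": 0.5},{"translation": [0,0,0],"turn": 0,"gripper": 0.5},{"translation": [0,0,0],"turn": 0,"gripper": 0.5}]'

```text
time_s: 15.25
position: [0.5308, -0.0192, 0.0501]
orientation: [-137.4, 90.0, 167.1]
ft_force: [-0.3, -0.1, 0.3]
grip_width: 0.0424
```

```bash
python3 go.py 532 -19.2 46.5 -55.5;python3 -c "
from h import *
s=save('side','side11');
crop(s,280,160,345,240,8,'f4')
"
```

```text
t 15.25 pos [530.8 -19.2  50.1] zang -55.5 F [-0.3 -0.1  0.3] w 42.4 j6 40.6
shift cm (tool now) [0.36 0.1  0.07] turn -0.0
```

View pics/f4.png

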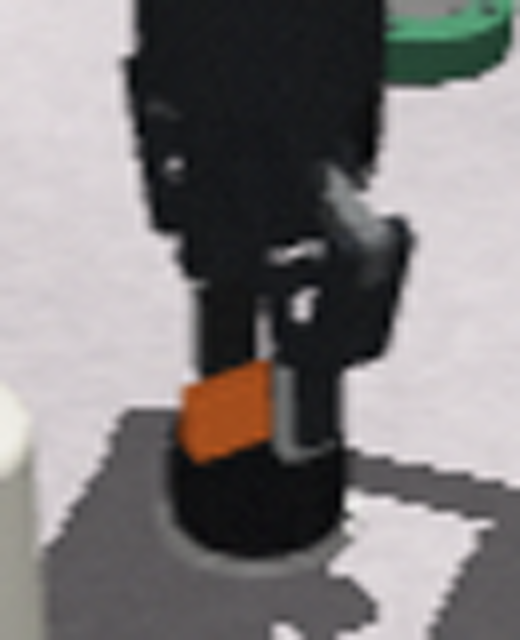

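```bash
python3 -c "
from h import *
print((proj('side',[[.5308,-.0192,.057],[.532,-.0192,.057],[.532,-.0192,.041]])+.5-[280,160])*8)
p=np.array([.5308,-.0192,.041]);a=np.radians(-55.5);z=np.array([np.cos(a),np.sin(a),0]);y=np.array([-z[1],z[0],0])
for s in(-1,1):
  for w in(-11,11): print(s,w,(proj('side',p+z*s*.0212+y*w/1000)+.5-[280,160])*8)
"
```

```text
[[259.27328871 368.74554643]
 [255.4690095  368.64093652]
 [256.11831978 410.09369032]]
-1 -11 [[324.41293079 432.74711382]]
-1 11 [[264.29013553 454.42388539]]
1 -11 [[255.64355103 367.41910572]]
1 11 [[196.47917054 388.02971211]]
```

carry_out --plan '[{"translation": [0.2,0.2,0.05],"turn": 0,"gripper": 0.5},{"translation": [0,0,0],"turn": 0,"gripper": 0.3},{"translation": [0,0,0],"turn": 0,"gripper": 0.0},{"translation": [0,0,0],"turn": 0,"gripper": 0.0},{"translation": [0,0,0],"turn": 0,"gripper": 0.0},{"translation": [0,0,0],"turn": 0,"gripper": 0.0},{"translation": [0,0,0],"turn": 0,"gripper": 0.0}]'

```text
time_s: 16.0
position: [0.5333, -0.0186, 0.0487]
orientation: [44.8, 90.0, -10.7]
ft_force: [0.7, -0.4, 1.5]
grip_width: 0.0108
```

```bash
python3 go.py 532 -19.2 48 -55.5
```

```text
t 16.0 pos [533.3 -18.6  48.7] zang -55.51 F [ 0.7 -0.4  1.5] w 10.8 j6 40.8
shift cm (tool now) [ 0.07 -0.14 -0.03] turn -0.01
```

carry_out --plan '[{"translation": [-0.5,0,0],"turn": 0,"gripper": 0},{"translation": [-1.5,0,0],"turn": 0,"gripper": 0},{"translation": [-3,0,0],"turn": 0,"gripper": 0},{"translation": [-4,0,0],"turn": 0,"gripper": 0},{"translation": [-2,0,0],"turn": 0,"gripper": 0},{"translation": [0,0,0],"turn": 0,"gripper": 0},{"translation": [0,0,0],"turn": 0,"gripper": 0}]'

```text
time_s: 16.7
position: [0.5329, -0.0185, 0.1588]
orientation: [37.7, 90.0, -17.9]
ft_force: [-0.3, 0.0, -1.7]
grip_width: 0.0109
```

```bash
python3 go.py 491 -331 150 -55.5;python3 -c "
from h import *
s=save('side','side12');
crop(s,270,120,345,220,8,'f5')
p=arm.read_state()['position']
print((proj('side',p+[[0,0,.009],[0,0,-.0487],[0,0,-.0157]])+.5-[270,120])*8)
"
```

```text
t 16.7 pos [532.9 -18.5 158.8] zang -55.51 F [-0.3  0.  -1.7] w 10.9 j6 40.8
shift cm (tool now) [  0.89 -21.15  23.38] turn -0.01
[[329.89680446 387.87621414]
 [332.42598557 550.76201866]
 [330.99277236 458.71918537]]
```

View pics/f5.png

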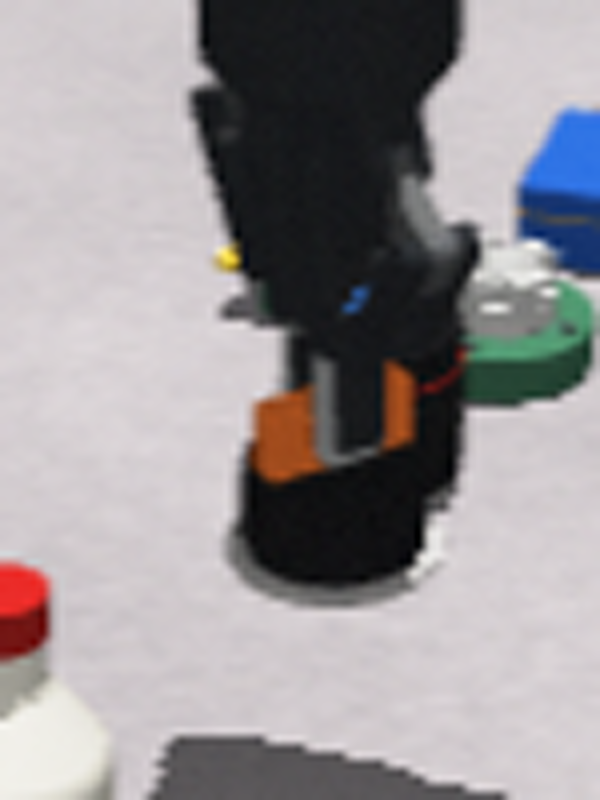

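carry_out --plan '[{"translation": [0,-1.5,1.65],"turn": 0,"gripper": 0},{"translation": [0,-3,3.3],"turn": 0,"gripper": 0},{"translation": [0,-3,3.3],"turn": 0,"gripper": 0},{"translation": [0,-3,3.3],"turn": 0,"gripper": 0},{"translation": [0,-3,3.3],"turn": 0,"gripper": 0},{"translation": [0,-3,3.3],"turn": 0,"gripper": 0},{"translation": [0,-3,3.3],"turn": 0,"gripper": 0},{"translation": [0,-1.6,1.9],"turn": 0,"gripper": 0},{"translation": [0,0,0],"turn": 0,"gripper": 0},{"translation": [0,0,0],"turn": 0,"gripper": 0}]'

```text
time_s: 17.75
position: [0.4903, -0.3299, 0.1564]
orientation: [-174.7, 89.8, 129.8]
ft_force: [0.3, 1.1, -1.8]
grip_width: 0.0105
```

```bash
python3 go.py 491.8 -331 105 -55.5;python3 -c "
from h import *
s=save('side','side13');
crop(s,290,80,365,180,8,'g1')
t=save('top','top13')
crop(t,370,170,450,250,8,'g2')
p=arm.read_state()['position']
print((proj('side',p+[[0,0,.009],[0,0,-.0487],[0,0,-.0157]])+.5-[290,80])*8, (proj('side',[.491,-.331,.052])+.5-[290,80])*8)
"
```

```text
t 17.75 pos [ 490.3 -329.9  156.4] zang -55.59 F [ 0.3  1.1 -1.8] w 10.5 j6 10.1
shift cm (tool now) [5.14 0.07 0.2 ] turn -0.09
[[339.84456163 288.52036125]
 [338.12204643 430.38332259]
 [339.1002687  349.99624041]] [[336.48256044 560.69120938]]
```

View pics/g1.png

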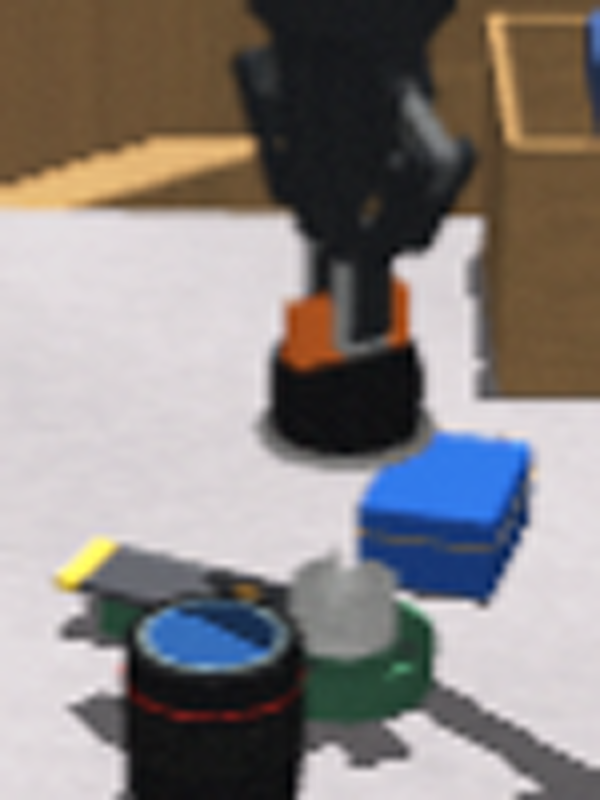

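View pics/g2.png

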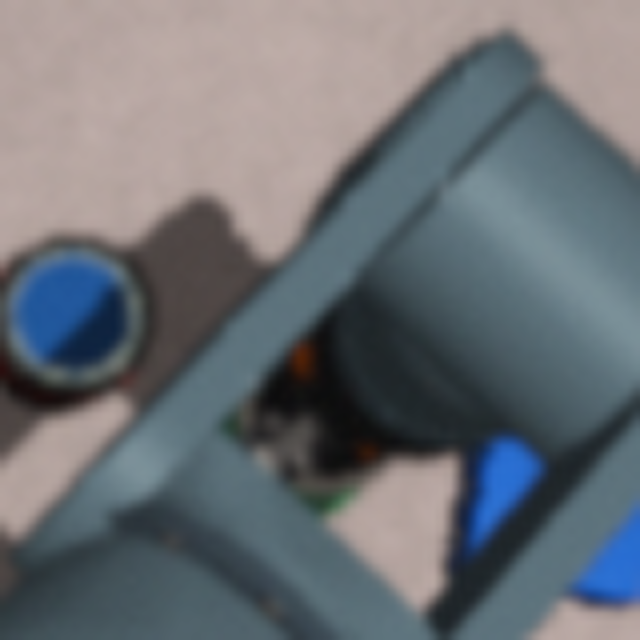

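carry_out --plan '[{"translation": [2,0.05,0.2],"turn": -0.1,"gripper": 0},{"translation": [2,0,0],"turn": 0,"gripper": 0},{"translation": [1,0,0],"turn": 0,"gripper": 0},{"translation": [0,0,0],"turn": 0,"gripper": 0},{"translation": [0,0,0],"turn": 0,"gripper": 0}]'

```text
time_s: 18.35
position: [0.4933, -0.3314, 0.1088]
orientation: [34.6, 90.0, -20.8]
ft_force: [-0.2, 0.3, -1.6]
grip_width: 0.0109
```

```bash
python3 go.py 491.6 -331 95 -55.5;python3 -c "
from h import *
s=save('side','side14');
crop(s,290,80,365,180,8,'g3')
"
```

```text
t 18.35 pos [ 493.3 -331.4  108.8] zang -55.35 F [-0.2  0.3 -1.6] w 10.9 j6 10.0
shift cm (tool now) [ 1.38 -0.12 -0.13] turn 0.15
```

View pics/g3.png

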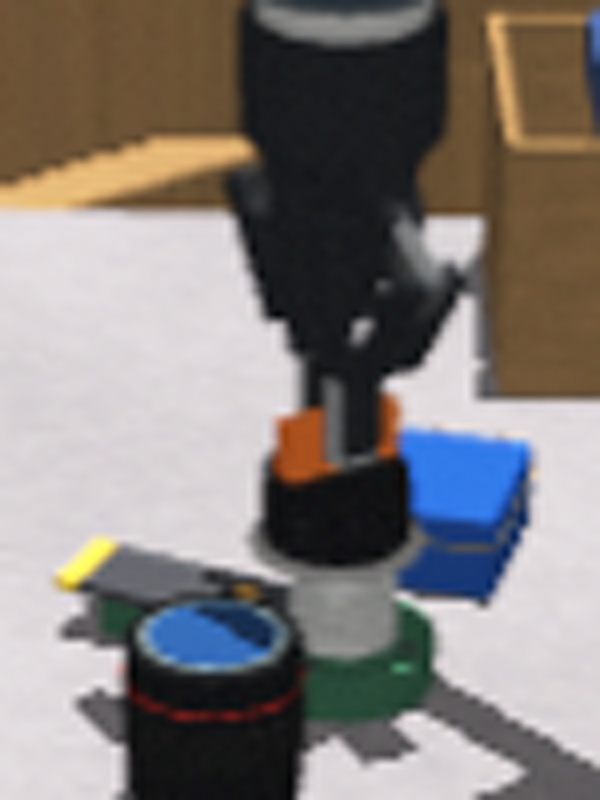

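carry_out --plan '[{"translation": [0.4,-0.12,-0.12],"turn": 0.15,"gripper": 0},{"translation": [0.4,0,0],"turn": 0,"gripper": 0},{"translation": [0.2,0,0],"turn": 0,"gripper": 0},{"translation": [0,0,0],"turn": 0,"gripper": 0},{"translation": [0,0,0],"turn": 0,"gripper": 0}]'

```text
time_s: 18.9
position: [0.4912, -0.3316, 0.0985]
orientation: [-173.2, 90.0, 131.3]
ft_force: [-0.0, -0.3, -0.7]
grip_width: 0.0109
```

```bash
python3 go.py 491.6 -331 90 -55.5
```

```text
t 18.9 pos [ 491.2 -331.6   98.5] zang -55.57 F [-0.  -0.3 -0.7] w 10.9 j6 10.1
shift cm (tool now) [ 0.85  0.07 -0.03] turn -0.07
```

carry_out --plan '[{"translation": [0.2,0.05,0],"turn": 0,"gripper": 0},{"translation": [0.2,0,0],"turn": 0,"gripper": 0},{"translation": [0,0,0],"turn": 0,"gripper": 0}]'

```text
time_s: 19.2
position: [0.4915, -0.3311, 0.0941]
orientation: [-167.2, 90.0, 137.2]
ft_force: [0.2, -0.6, -0.6]
grip_width: 0.0105
```

carry_out --plan '[{"translation": [0.15,0,0],"turn": 0,"gripper": 0},{"translation": [0,0,0],"turn": 0,"gripper": 0},{"translation": [0,0,0],"turn": 0,"gripper": 0}]'

```text
time_s: 19.5
position: [0.4916, -0.3313, 0.093]
orientation: [-155.8, 90.0, 148.7]
ft_force: [-0.8, -0.0, -0.6]
grip_width: 0.0108
```

carry_out --plan '[{"translation": [0.15,0,0],"turn": 0,"gripper": 0},{"translation": [0,0,0],"turn": 0,"gripper": 0},{"translation": [0,0,0],"turn": 0,"gripper": 0}]'

```text
time_s: 19.8
position: [0.4917, -0.3314, 0.0916]
orientation: [10.3, 90.0, -45.2]
ft_force: [0.1, -0.4, -0.3]
grip_width: 0.0104
```

carry_out --plan '[{"translation": [0.15,0,0],"turn": 0,"gripper": 0},{"translation": [0,0,0],"turn": 0,"gripper": 0},{"translation": [0,0,0],"turn": 0,"gripper": 0}]'

```text
time_s: 20.1
position: [0.4915, -0.3313, 0.0898]
orientation: [-116.6, 90.0, -172.1]
ft_force: [-1.1, -1.5, -1.5]
grip_width: 0.0108
```

carry_out --plan '[{"translation": [0.1,0,0],"turn": 0,"gripper": 0},{"translation": [0,0,0],"turn": 0,"gripper": 0},{"translation": [0,0,0],"turn": 0,"gripper": 0}]'

```text
time_s: 20.4
position: [0.4917, -0.3314, 0.0894]
orientation: [-26.9, 90.0, -82.4]
ft_force: [-1.8, -0.6, 4.0]
grip_width: 0.0104
```

carry_out --plan '[{"translation": [0.1,0,0],"turn": 0,"gripper": 0},{"translation": [0,0,0],"turn": 0,"gripper": 0},{"translation": [0,0,0],"turn": 0,"gripper": 0}]'

```text
time_s: 20.7
position: [0.4918, -0.3315, 0.0892]
orientation: [-17.4, 90.0, -73.0]
ft_force: [-4.5, 2.0, 10.0]
grip_width: 0.0107
```

carry_out --plan '[{"translation": [0,0,0],"turn": -5,"gripper": 0},{"translation": [0,0,0],"turn": -5,"gripper": 0},{"translation": [0,0,0],"turn": 0,"gripper": 0}]'

```text
time_s: 21.0
position: [0.4916, -0.3318, 0.0883]
orientation: [-47.2, 89.9, -92.7]
ft_force: [-2.6, -2.5, 3.6]
grip_width: 0.0105
```

```bash
python3 go.py 491.6 -331 90 -55.5; python3 -c "
from cell import arm
print(arm.read_state()['wrist_torque'].round(2))"
```

```text
t 21.0 pos [ 491.6 -331.8   88.3] zang -45.49 F [-2.6 -2.5  3.6] w 10.5 j6 0.1
shift cm (tool now) [-0.17  0.06 -0.06] turn 10.01
[-0.39  0.7   0.13]
```

carry_out --plan '[{"translation": [0.1,0.05,0],"turn": -3,"gripper": 0},{"translation": [0.1,0,0],"turn": -3,"gripper": 0},{"translation": [0,0,0],"turn": 0,"gripper": 0}]'

```text
time_s: 21.3
position: [0.4919, -0.3316, 0.0858]
orientation: [-47.2, 89.9, -86.8]
ft_force: [-2.1, -3.9, -0.9]
grip_width: 0.0107
```

carry_out --plan '[{"translation": [0.2,0,0],"turn": 0,"gripper": 0},{"translation": [0.2,0,0],"turn": 0,"gripper": 0},{"translation": [0,0,0],"turn": 0,"gripper": 0}]'

```text
time_s: 21.6
position: [0.4919, -0.3314, 0.0816]
orientation: [-61.7, 90.0, -101.4]
ft_force: [-1.8, -5.3, -0.5]
grip_width: 0.0106
```

carry_out --plan '[{"translation": [0.15,0,0],"turn": 0,"gripper": 0},{"translation": [0.15,0,0],"turn": 0,"gripper": 0},{"translation": [0,0,0],"turn": 0,"gripper": 0}]'

```text
time_s: 21.9
position: [0.4919, -0.3315, 0.079]
orientation: [-68.7, 89.9, -108.4]
ft_force: [-3.3, -3.8, 2.1]
grip_width: 0.0107
```

```bash
python3 go.py 491.6 -331 90 -55.5; python3 -c "
from cell import arm
print(arm.read_state()['wrist_torque'].round(2))
from h import *
s=save('side','side15');
crop(s,290,80,365,180,8,'g4')"
```

```text
t 21.9 pos [ 491.9 -331.5   79. ] zang -39.63 F [-3.3 -3.8  2.1] w 10.7 j6 -5.8
shift cm (tool now) [-1.1   0.02 -0.05] turn 15.87
[-0.95  0.73  0.  ]
```

View pics/g4.png

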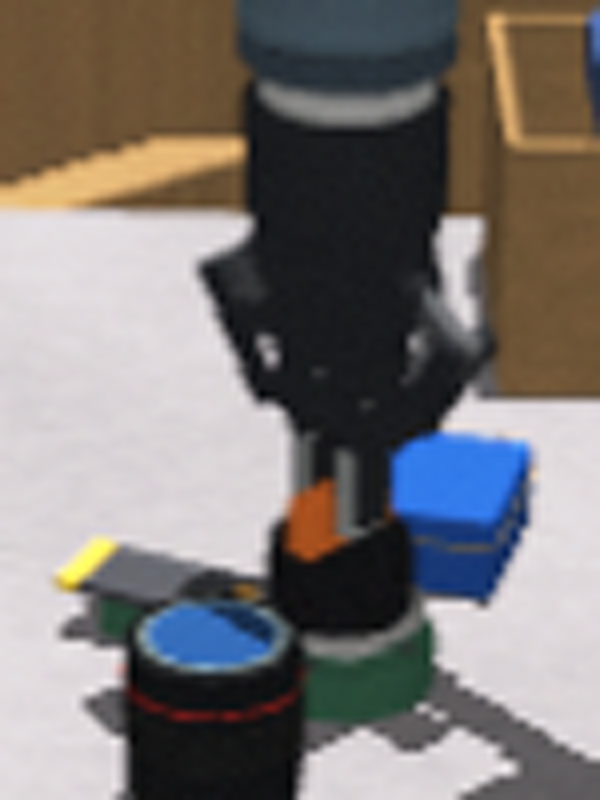

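carry_out --plan '[{"translation": [0.05,0,0],"turn": 0,"gripper": 0},{"translation": [0.03,0,0],"turn": 5,"gripper": 0},{"translation": [0.03,0,0],"turn": 5,"gripper": 0},{"translation": [0.03,0,0],"turn": 5,"gripper": 0},{"translation": [0.03,0,0],"turn": 5,"gripper": 0},{"translation": [0,0,0],"turn": 0,"gripper": 0}]'

```text
time_s: 22.55
position: [0.4923, -0.332, 0.078]
orientation: [-11.3, 89.9, -71.1]
ft_force: [-4.1, -4.1, 5.5]
grip_width: 0.0104
```

```bash
cat > st.py <<'E'
from h import *
s=arm.read_state();R=Ro.from_euler('xyz',s['orientation'],degrees=True).as_matrix()
print(s['time_s'],(s['position']*1000).round(1),'zang',np.degrees(np.arctan2(R[1,2],R[0,2])).round(1),'F',s['ft_force'].round(1),'T',s['wrist_torque'].round(2),'w',s['grip_width'])
E
python3 st.py
```

```text
22.55 [ 492.3 -332.    78. ] zang -59.8 F [-4.1 -4.1  5.5] T [-1.04  0.81 -0.06] w 0.010365082299780257
```

carry_out --plan '[{"translation": [0.03,0,0],"turn": 5,"gripper": 0},{"translation": [0.03,0,0],"turn": 5,"gripper": 0},{"translation": [0.03,0,0],"turn": 5,"gripper": 0},{"translation": [0.03,0,0],"turn": 5,"gripper": 0},{"translation": [0,0,0],"turn": 0,"gripper": 0}]'

```text
time_s: 23.05
position: [0.4919, -0.3315, 0.0762]
orientation: [-7.9, 89.9, -87.7]
ft_force: [-4.1, -3.7, 2.4]
grip_width: 0.0108
```

```bash
python3 st.py
```

```text
23.05 [ 491.9 -331.5   76.2] zang -79.8 F [-4.1 -3.7  2.4] T [-0.9   0.68 -0.04] w 0.010816165315965263
```

carry_out --plan '[{"translation": [0.04,0,0],"turn": 4,"gripper": 0},{"translation": [0.04,0,0],"turn": 4,"gripper": 0},{"translation": [0.03,0,0],"turn": 4,"gripper": 0},{"translation": [0,0,0],"turn": 0,"gripper": 0}]'

```text
time_s: 23.45
position: [0.4921, -0.3317, 0.0752]
orientation: [16.0, 89.9, -75.8]
ft_force: [-3.4, -4.2, 2.4]
grip_width: 0.0108
```

```bash
python3 st.py
```

```text
23.45 [ 492.1 -331.7   75.2] zang -91.7 F [-3.4 -4.2  2.4] T [-0.98  0.62 -0.06] w 0.010823267892695644
```

carry_out --plan '[{"translation": [0.03,0,0],"turn": 3,"gripper": 0},{"translation": [0.02,0,0],"turn": 3,"gripper": 0},{"translation": [0,0,0],"turn": 0,"gripper": 0}]'

```text
time_s: 23.75
position: [0.4915, -0.3319, 0.075]
orientation: [-31.0, 89.9, -128.6]
ft_force: [-6.0, -4.5, 5.6]
grip_width: 0.0104
```

```bash
python3 st.py
```

```text
23.75 [ 491.5 -331.9   75. ] zang -97.7 F [-6.  -4.5  5.6] T [-0.99  1.36  0.13] w 0.010390258755805348
```

carry_out --plan '[{"translation": [0,0,0],"turn": 2.5,"gripper": 0},{"translation": [0,0,0],"turn": 2.5,"gripper": 0},{"translation": [0,0,0],"turn": 0,"gripper": 0}]'

```text
time_s: 24.05
position: [0.4914, -0.332, 0.075]
orientation: [-24.9, 89.8, -127.5]
ft_force: [-8.2, -5.3, 5.2]
grip_width: 0.0108
```

```bash
python3 st.py
```

```text
24.05 [ 491.4 -332.    75. ] zang -102.5 F [-8.2 -5.3  5.2] T [-1.02  1.35  1.3 ] w 0.010826709247826744
```

carry_out --plan '[{"translation": [0,0,0],"turn": 3,"gripper": 0},{"translation": [0,0,0],"turn": 0,"gripper": 0}]'

```text
time_s: 24.25
position: [0.4914, -0.332, 0.0751]
orientation: [-21.1, 89.8, -126.5]
ft_force: [-6.1, -5.4, 6.3]
grip_width: 0.0105
```

```bash
python3 st.py;python3 -c "
from h import *
s=save('side','side16');
crop(s,290,80,365,180,8,'g5')"
```

```text
24.25 [ 491.4 -332.    75.1] zang -105.5 F [-6.1 -5.4  6.3] T [-1.06  1.32  1.83] w 0.010516528397201333
```

View pics/g5.png

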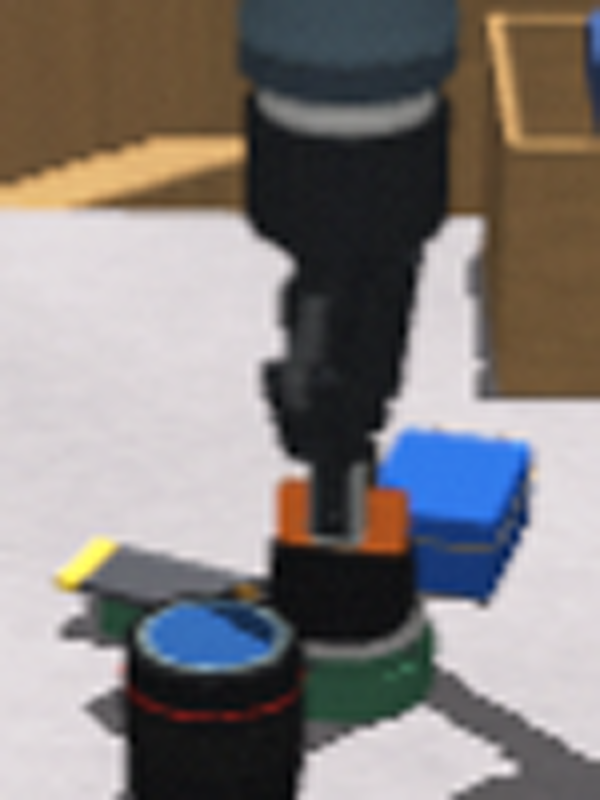

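carry_out --plan '[{"translation": [0,0,0],"turn": 0,"gripper": 0.2},{"translation": [0,0,0],"turn": 0,"gripper": 0.5},{"translation": [0,0,0],"turn": 0,"gripper": 0.5},{"translation": [0,0,0],"turn": 0,"gripper": 0.5},{"translation": [-1,0,0],"turn": 0,"gripper": 0.5},{"translation": [-3,0,0],"turn": 0,"gripper": 0.5},{"translation": [-4.5,0,0],"turn": 0,"gripper": 0.5},{"translation": [-4.5,0,0],"turn": 0,"gripper": 0.5}]'

```text
time_s: 25.1
position: [0.4917, -0.3304, 0.206]
orientation: [-133.3, 89.9, 121.1]
ft_force: [1.2, -0.6, 0.6]
grip_width: 0.0429
```

```bash
python3 go.py 440 -50 250 -105;python3 -c "
from h import *
s=save('side','side17');
crop(s,290,80,365,180,8,'g6')"
```

```text
t 25.1 pos [ 491.7 -330.4  206. ] zang -105.57 F [ 1.2 -0.6  0.6] w 42.9 j6 60.2
shift cm (tool now) [ -4.36 -12.51 -25.63] turn -0.57
```

View pics/g6.png

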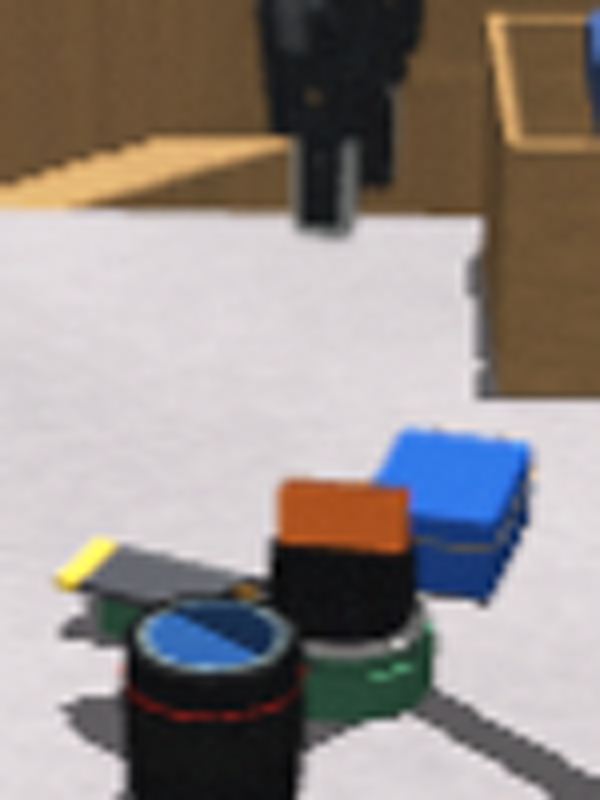

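carry_out --plan '[{"translation": [-0.7,-2,-4],"turn": 0,"gripper": 0.5},{"translation": [-0.7,-2,-4],"turn": 0,"gripper": 0.5},{"translation": [-0.7,-2,-4],"turn": 0,"gripper": 0.5},{"translation": [-0.7,-2,-4],"turn": 0,"gripper": 0.5},{"translation": [-0.7,-2,-4],"turn": 0,"gripper": 0.5},{"translation": [-0.7,-2,-4],"turn": 0,"gripper": 0.5},{"translation": [0,0,0],"turn": 0,"gripper": 0.5}]'

```text
time_s: 25.85
position: [0.4402, -0.0633, 0.248]
orientation: [126.1, 89.9, 20.8]
ft_force: [0.5, 0.2, 0.1]
grip_width: 0.0424
```

```bash
python3 -c "
from meas import *
t=save('top','top18')
crop(t,360,170,460,260,7,'g7')
o=mask(t,'orange',(395,205,422,240));print(rect('top',o,.0835))
y=mask(t,'yellow',(405,185,430,210));print(rect('top',y,.025), cv2.contourArea(y.astype(np.float32)))
a=np.radians(-24.1);print('nominal edge strip', .5*0+np.array([491,-331])+(71.5+42.5)*np.array([np.cos(a),np.sin(a)]))
"; python3 st.py
```

```text
(array([ 494.7, -332.6]), array([16.8, 59.8]), 81.3)
(array([ 594.7, -377.5]), array([36.6, 12.3]), 66.5) 34.125003814464435
nominal edge strip [ 595.0630962  -377.54967248]
25.9 [440.8 -65.4 247.7] zang -105.3 F [ 0.5 -0.5 -0.2] T [-0.02 -0.03  0.02] w 0.04240611340301976
```

View pics/g7.png

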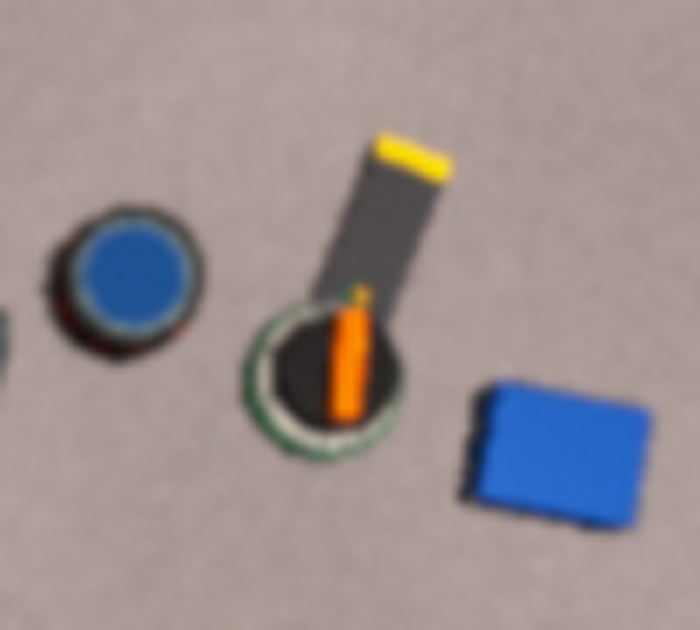

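```bash
python3 -c "
from cell import arm
print(arm.sign_off())"
```

```text
the job is handed in; nothing more can be done
None
```

The scraper is assembled, and I handed the job in at about 26 s. The blade lies on the bed with its notch over the pin, and the cap is screwed down on the post. `sign_off` gave no verdict, so what follows rests on my own checks.

**Blade**
- I used the small dark blade from the wooden rest. I lowered it over the pin and pushed it in until it touched at about 5 N. I then backed it off about 1 mm, seated it and let go.
- In the last top picture the yellow edge is at (595, −377) mm, within 1 mm of where it should be.
- Its angle measures −23.5°, against about −24.1° for the bed.

**Cap**
- It met the crests at the expected height and dropped in after about 16° of turning back. That left its origin about 30.3 mm above the bench, against 30.5 mm expected.
- I then screwed it about 58° clockwise. The height settled at about 26.3 mm, against 26.5 mm for fully home, and turning further only raised the torque to 1.8 N m, so it is at the dead stop.
- After I let go, the wing angle in the top picture still agreed with that.

**Bystanders:** the arm never came near the camera or the cleaner bottle. The lens and jewellery case show no change in the last pictures.

**Disagreements:** the side camera placed the gripper 1 to 3 mm off from the arm's own readings. It also put the blade about 2.5 mm further along in the grip than the pin contact showed. I went by contact for the blade and by the cap's position relative to the post for the cap.

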